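# Draw the hot slide shelf out of the drying oven

## Task

The smears in the small slide-drying oven are dry and the shelf is hot. Swing the oven door wide open by its handle (about a right angle or more), then catch the shelf's wire loop with the tray puller and draw the shelf all the way out to its stop, fingers off the hot shelf and the slides staying on it. Finally lay the puller down on the worktop without dropping it and leave everything else on the bench as it stands.

Things in the scene. Friction and masses are not known exactly. Their poses are not given: they have to be found in the camera images.
- oven: white drying oven, fixed; 240 deep (x), 260 wide (y), 265 mm high. Origin: centre of underside; own -x points out of its front, +y to its left seen from the robot. Body's front plane 120 mm before the origin; chamber mouth 200 wide, 40 to 200 mm high. A control head juts flush above the door: a hand pointing straight down has no room at the handle, one leaning back 25 to 45 degrees has
- door_hinge (a point): on the vertical hinge axis of the oven door, at the door's left edge (robot's view), 108 mm high, mid-thickness of the door; it stays with the oven
- oven_door (a joint): door angle, rad: 0 shut; grows as the free (right) edge swings out to the robot and on to the left; stop at 2.0. Door 250 wide, 172 high (22 to 194 mm above the bench), 20 mm thick, 0.8 kg. Light friction (0.12 N m) keeps it where it is left
- door_handle: steel bow handle: upright round bar 13 mm thick, 80 mm long, on a level stub at each end. Origin: middle of the bar, 108 mm above the bench, 34 mm out from the door's face; from the hinge axis 222 mm along the door and 44 mm in front of it. Axes turn with the door: -x out of the door's face, +y to the hinge, z up
- oven_shelf (a joint): how far the shelf is drawn out, in m: 0 fully in, stop at 0.100. It slides towards the oven's own -x and stays where it is left; it takes about 1.5 N to move
- shelf_tray: hot steel tray of the shelf, 14 mm rim, with a level wire loop at the middle of its front. Origin: middle of the loop's opening, 82 mm above the bench, axes as the oven's; shelf fully in, it lies 32 mm inside the body's front plane. Tray spans x +18 to +168, y -82 to +82 mm from it; its floor is 3 mm below the origin
- puller: tray puller: black flat-sided grip with an orange band, 90 long (x), 22 wide (y), 30 mm high, and a 7 mm steel rod ahead (+x) with its end bent down. Origin: middle of the grip's underside; z up as it lies. Rod axis 22.5 mm above the underside, out to x = 112 mm; there the end goes down to the level of the underside. 100 to 160 g
- puller_tip (a point): lowest point of the puller's bent-down end, 112 mm ahead of the puller's origin and level with the grip's underside; the bent end is 19 mm deep below the rod and 7 mm thick
- slides_a: stack of glass slides lying on the tray, 29 x 78 x 9 mm; origin at the centre of its underside
- slides_b: second stack of glass slides lying on the tray, 29 x 78 x 9 mm; origin at the centre of its underside
- oil_bottle: brown dropper bottle, 34 mm across, 70 mm tall, bystander; origin at its underside
- stain_tray: steel kidney tray, 68 x 150 x 22 mm, bystander; origin at its underside
- marker_black: black marker pen, 132 mm long, bystander; origin at its underside
- loop_bar (a point): middle of the front bar of the tray's wire loop (along the oven's y), on its axis: 16.5 mm before the tray's origin and 4 mm above it, so 86 mm above the bench. Wire 7 mm thick. Behind the bar the loop is open above and below: 29 mm in x up to the tray's rim, 69 mm in y

How it is judged:
By the outcome, as a careful person would: the job done as asked, in the order asked, and still so for the second after the job is handed in, with the robot touching nothing.
It also fails if it takes over 64 s, if anything falls off the work surface, if the arm or the gripper's body presses on something with over 40 N, if the wrist force passes 120 N, or if a joint passes its speed limit or range.

## Robot

A 6-joint arm with a two-finger parallel gripper is mounted at the origin on a cart in front of the work surface, level with it; the furniture and walls round the work are solid. World frame = base frame: x ahead of the robot, y to its left, z up, the work surface at z = 0. Lengths are in m, angles in rad, forces in N, time in s.
With the tool pointing down it reaches from about 0.225 to 0.875 m from the base axis. Payload 3.4 kg.
Tool frame: the origin (TCP) lies at the very end of the fingers, on their centre line; the grasp point (between the pads) lies 19 mm behind it; x points along the fingers, z is the direction in which the jaws open and shut, and the axes are right-handed (so a half turn about x gives the same grasp; the last joint's range is limited). The gripper opens to 85 mm and grips with 20 to 120 N. Pads are 22 mm wide; open, the fingers measure 114 mm over their backs; the gripper's body (76 mm by 85 mm) begins 54 mm behind the grasp point. The pads swing forward as they close: fully open they stand 13 mm farther back than shut.
Start: joints at [-1.269, 0.276, 1.505, -0, 1.361, -0.121], TCP at [0.236, -0.524, 0.231] pointing down, gripper open.
Joint ranges: [-2.89, 2.89], [-0.75, 2.08], [0.22, 2.7], [-1.18, 4.32], [0.11, 2.71], [-2.7, 2.7]. Speed limits (rad/s): [2.57, 2.57, 3.14, 3.14, 3.14, 3.14].

## Interface

Orientations are given as a unit quaternion [w, x, y, z].
In Python, from rig import manip, viewer, finder gives the robot as it stands.
- The arm moves only by the tool move_arm, never from a script. Its argument "rows" is a list of rows, each a list of 3 entries, a list of its own where there are three numbers: the shift along the tool's x, y, z in mm, then the turn about the tool's x in rad, then the finger opening in mm, from 0 to 85.4. A call has 1 to 8 rows; each row is the pose to reach, as a shift and turn from the pose measured when the call began, along the tool's axes at that moment; what a row does not reach only later rows make up. A row lasts 1/12 s, in which the tool goes at most 41.7 mm and 7.16 degrees, less where a joint would pass 70% of its speed; a pose out of reach is approached as far as the arm can. A call with a gripper value outside its range is refused whole. The fingers move at their own pace and stop on an object; "force" is the grip in N (left out, the last holds). Time passes only in rows, so rows that repeat a pose let the fingers close. It gives the time, the measured TCP pose, the force and the opening at its end, in the units of the state.
- manip.get_state(): the state, without advancing time (a new reading comes with each control period).
- viewer.get_image(name): name is "scene" or "top" or "wrist"; returns the picture (420x560x3 uint8, red, green, blue); there is no depth.
- viewer.get_calibration(name): a dict with "mtx" (3x3 intrinsics, pixels), "k1" (the pictures are not rectified: a ray, as slopes to the right and down, at radius r is drawn at 1 + k1 r^2 times it, then the intrinsics apply), "R" (3x3) and "t" (3): a world point X has camera coordinates R X + t. Camera axes: x right, y down, z forward; pixel columns grow to the right and rows downward; lengths in m; the calibration is good to about 2 mm. A picture is of the moment at which its call begins: read the wrist's pose just before it. get_calibration takes no time and is no camera call; for the wrist camera it gives the pose at the moment of the call.
- manip.sign_off(): hands the job in, once; it reports no verdict.
Trained networks look in the newest picture that a camera, given by its name, has taken for a name from the list of things; names that differ only in an ending like _2 or _b are one class to them, and where a whole thing is asked for, a point or a joint stands for the part that bears it (a point fixed in the world has none). Each returns a list of dicts, best first, with "score" (0 to 1); they miss things now and then, are a little off and sometimes report something else, mostly with a low value. They report only what shows in the picture. A call takes as long as a camera call.
- finder.look_for(target, camera): "centre" ([column, row] in pixels, amid what is visible of it).
- finder.trace(target, camera): "mask" (420x560 bool, what is visible of it) and "centre" ([column, row] in pixels, amid what is visible of it).
The state is a dict: "clock": time; "qpos": joint angles; "qd": joint speeds; "effort": joint torques, N m; "position": TCP position; "ee_rot": TCP orientation; "contact_force": force on the tool from outside, world axes, zero at the start; "moment": the same for the moment, N m; "width": finger opening in m.
Only numpy, scipy, OpenCV 4.12 (cv2) and the standard library are available. Lean on these libraries where they do the work, as an engineer would, in place of code of your own. Each camera call takes 0.05 s, during which the arm holds its last target.

## Working session

There is one attempt and no reset: what is moved stays moved. The work goes in short steps, Python scripts to look and compute and a tool call to move; the robot and the scene stay as the last step left them, time stands still between calls to the robot, and variables do not carry over. Pictures are saved under pics/ and viewed, and the job is handed in when it is done.

Besides the shell and the picture viewer there is one more tool, called after "Emit:" in YAML: its name, and indented under it one key for each argument. move_arm: Moves the arm, as the interface text tells. Its arguments: {"type":"object","properties":{"rows":{"type":"array"},"force":{"type":"number"}},"required":["rows"]}

```bash
ls; mkdir -p pics; cat > s0.py <<'E'
from rig import manip, viewer, finder
import cv2,json
s=manip.get_state(); print({k:(v if not hasattr(v,'tolist') else v.tolist()) for k,v in s.items()})
for n in ("scene","top","wrist"):
    im=viewer.get_image(n); cv2.imwrite(f"pics/a_{n}.png",im[:,:,::-1])
    c=viewer.get_calibration(n); print(n,c)
E
python3 s0.py
```

```text
pics
{'clock': 0.0, 'qpos': [-1.269014514088475, 0.27659973131464705, 1.506150559614199, 2.3213947979521782e-05, 1.3606894323784142, -0.12100315114291134], 'qd': [0.0019788214742716484, 0.0014774650014894555, -0.0006079574989266728, 0.0012978703075157217, -0.0007935900162000987, -0.0014435640560364568], 'effort': [-0.0021925353939877823, -41.678041219711304, -24.580535888671875, -0.0003186768481100444, 0.01106281386455521, -1.0940571542050748e-05], 'position': [0.23576518374566324, -0.52385867202964, 0.23043006470432892], 'ee_rot': [0.5932830270776752, 0.3843846950863679, 0.5942758770151382, -0.3835359669741533], 'contact_force': [0.059181863124669755, -0.5061074776950847, -0.8606750175655067], 'moment': [0.03799685747354713, 0.0373576324332418, 0.009005736983179363], 'width': 0.08546219867382782}
scene {'mtx': array([[387.22208927,   0.        , 279.94262631],
       [  0.        , 387.22208927, 212.9149206 ],
       [  0.        ,   0.        ,   1.        ]]), 'k1': -0.04580011821798451, 'R': array([[ 0.22260962,  0.97481783,  0.01323478],
       [ 0.75416176, -0.16358597, -0.6359
[... 209 characters left out ...]
210.75244155],
       [  0.        ,   0.        ,   1.        ]]), 'k1': -0.0075355443048673275, 'R': array([[-0.34251145, -0.93938526, -0.01553214],
       [-0.73474269,  0.27812618, -0.61870753],
       [ 0.58552463, -0.20050229, -0.78546785]]), 't': array([0.26922433, 0.48801607, 1.15219409])}
wrist {'mtx': array([[353.49961354,   0.        , 280.63764512],
       [  0.        , 353.49961354, 203.31461269],
       [  0.        ,   0.        ,   1.        ]]), 'k1': -0.012850156192248668, 'R': array([[ 0.41093166, -0.91166494, -0.00148473],
       [-0.86762125, -0.39157808,  0.30643102],
       [-0.27994381, -0.12463402, -0.95189171]]), 't': array([-0.57374298, -0.03995725,  0.37849465])}
```

View pics/a_scene.png

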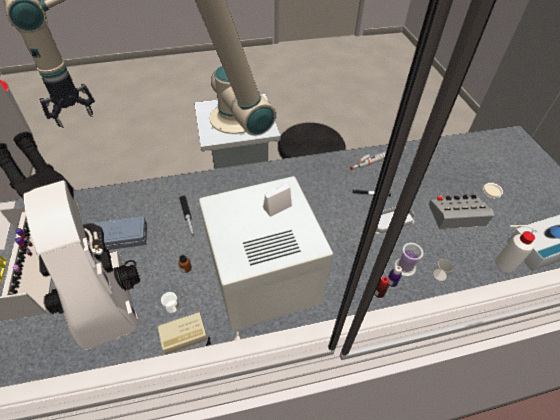

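View pics/a_top.png

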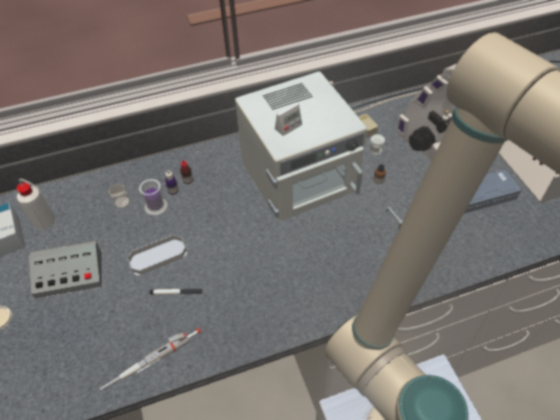

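View pics/a_wrist.png

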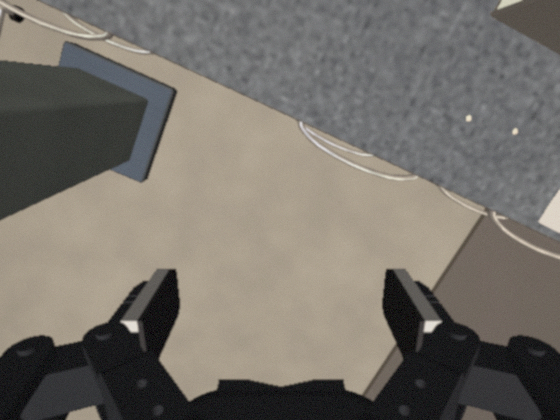

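```bash
cat > s1.py <<'E'
import cv2
t=cv2.imread("pics/a_top.png"); s=cv2.imread("pics/a_scene.png")
cv2.imwrite("pics/b_top.png",cv2.resize(t[65:245,225:440],None,fx=3.5,fy=3.3,interpolation=cv2.INTER_CUBIC)[:600,:800])
cv2.imwrite("pics/b_sc.png",cv2.resize(s[170:330,150:350],None,fx=3.7,fy=3.7,interpolation=cv2.INTER_CUBIC)[:600,:800])
E
python3 s1.py
cat > s2.py <<'E'
from rig import manip, viewer, finder
import numpy as np
for c in ("top","scene"):
    for n in ("oven","door_handle","puller","oil_bottle","marker_black","stain_tray","shelf_tray"):
        r=finder.trace(n,c)
        for d in r[:2]: 
            m=np.array(d["mask"]);ys,xs=np.where(m)
            print(c,n,round(d["score"],2),np.round(d["centre"],1),m.sum(),xs.min(),xs.max(),ys.min(),ys.max())
            
        if r: np.save(f"m_{c}_{n}.npy",r[0]["mask"])
E
python3 s2.py
```

```text
top oven 0.85 [300.  145.7] 13864 235 366 72 219
top door_handle 0.76 [359.1 184.7] 227 350 362 161 193
top oil_bottle 0.59 [319.  180.1] 3819 273 363 148 218
top oil_bottle 0.57 [381.8 172.9] 159 374 384 165 183
top marker_black 0.68 [173.4 291.7] 280 150 202 288 294
top marker_black 0.47 [356.8 181.3] 209 351 362 161 192
top stain_tray 0.78 [157.2 252.5] 1400 128 186 236 274
scene oven 0.9 [267.1 250.4] 14399 200 332 176 329
scene puller 0.64 [185.4 210.3] 223 180 193 195 234
scene oil_bottle 0.58 [183.8 262.1] 198 179 192 255 273
scene marker_black 0.55 [360.1 191.5] 33 354 371 190 192
scene marker_black 0.46 [184.9 207.8] 147 181 190 196 219
scene stain_tray 0.81 [389.7 217.8] 357 378 413 207 231
```

View pics/b_top.png

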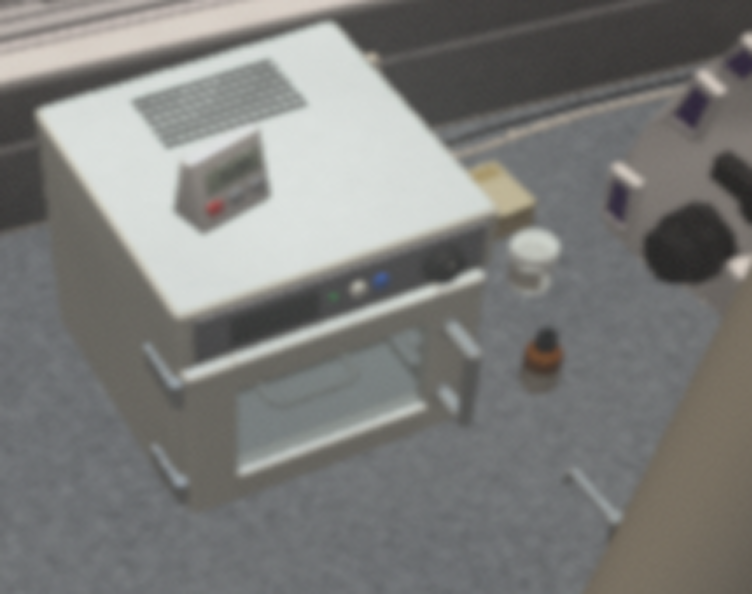

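View pics/b_sc.png

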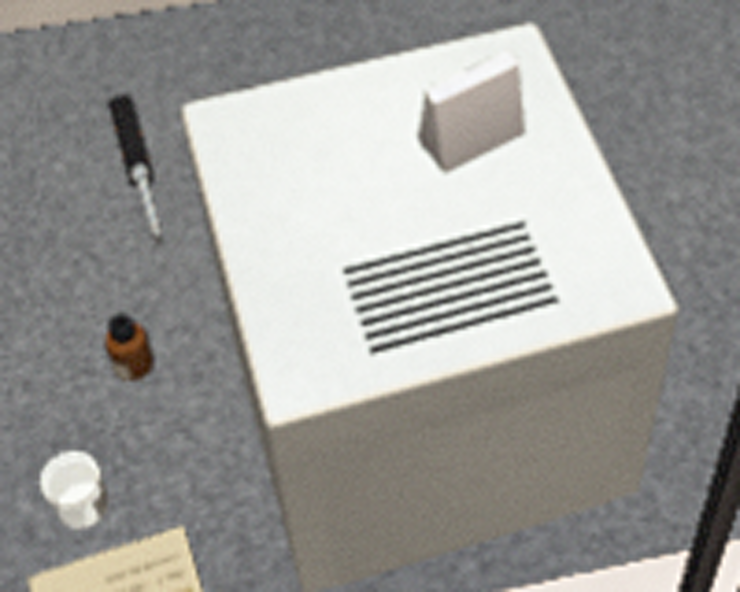

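```bash
cat > h.py <<'E'
import numpy as np
from rig import manip, viewer, finder
import cv2
def ray(c,uv):
    K=c["mtx"];d=np.array([(uv[0]-K[0,2])/K[0,0],(uv[1]-K[1,2])/K[1,1]])
    s=d.copy()
    for _ in range(20): s=d/(1+c["k1"]*(s@s))
    R=c["R"]; o=-R.T@c["t"]; v=R.T@np.array([s[0],s[1],1]); return o,v
def onz(c,uv,z):
    o,v=ray(c,uv); return o+v*(z-o[2])/v[2]
def proj(c,X):
    p=c["R"]@np.asarray(X)+c["t"]; s=p[:2]/p[2]; s=s*(1+c["k1"]*(s@s)); K=c["mtx"]
    return np.array([K[0,0]*s[0]+K[0,2],K[1,1]*s[1]+K[1,2]])
def rotq(q):
    w,x,y,z=q; from scipy.spatial.transform import Rotation as R; return R.from_quat([x,y,z,w]).as_matrix()
E
cat > s3.py <<'E'
from h import *
T=viewer.get_calibration("top");S=viewer.get_calibration("scene")
P={}
for n,c,L in (("top",T,[(277.3,161.4),(365.6,129.2),(320.1,71.7),(235.9,98.9)]),("sc",S,[(294.6,176.5),(199.5,198.1),(223,285.4),(333,253.8)])):
    p=np.array([onz(c,u,.265) for u in L]); P[n]=p; print(n,np.round(p[:,:2],4).tolist())
    print(" edge lens",[round(np.linalg.norm(p[i]-p[(i+1)%4]),3) for i in range(4)])
    for i,j in((1,0),(2,3)): 
        d=p[j]-p[i]; print(" yaw",np.degrees(np.arctan2(-d[0],d[1])))
    for i,j in((0,3),(1,2)): 
        d=p[j]-p[i]; print(" yaw",np.degrees(np.arctan2(d[1],d[0])))
for u in [(187,234)]: print("pull scene")
E
python3 s3.py
cat > s4.py <<'E'
from h import *
S=viewer.get_calibration("scene")
im=viewer.get_image("scene")
cv2.imwrite("pics/c_pull.png",cv2.resize(im[185:245,160:220,::-1],None,fx=10,fy=10,interpolation=cv2.INTER_CUBIC))
E
python3 s4.py
```

```text
top [[0.6316, 0.0772], [0.6574, -0.168], [0.9133, -0.1487], [0.887, 0.1045]]
 edge lens [np.float64(0.247), np.float64(0.257), np.float64(0.255), np.float64(0.257)]
 yaw 5.992927063218228
 yaw 5.915930567871202
 yaw 6.110269893720464
 yaw 4.324265450400808
sc [[0.6427, 0.0822], [0.6663, -0.1711], [0.925, -0.1459], [0.8985, 0.1068]]
 edge lens [np.float64(0.254), np.float64(0.26), np.float64(0.254), np.float64(0.257)]
 yaw 5.338244641180134
 yaw 5.976543136666726
 yaw 5.476427942675431
 yaw 5.569950903863957
pull scene
```

View pics/c_pull.png

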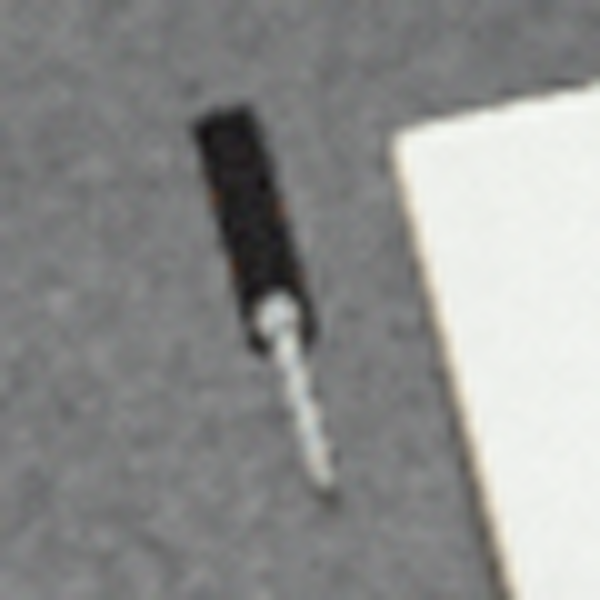

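```bash
cat > s5.py <<'E'
from h import *
S=viewer.get_calibration("scene");T=viewer.get_calibration("top")
s=manip.get_state(); print(np.round(rotq(s["ee_rot"]),4))
for u,z in [((182.7,196.5),.03),((187.5,216.5),.0225),((192.4,233.8),.012)]: print(np.round(onz(S,u,z),4))
W=viewer.get_calibration("wrist"); print("wrist cam pos",-W["R"].T@W["t"], s["position"])
# fit check
th=np.radians(5.6)
for o in [(0.788,-.032),(.783,-.033),(.793,-.032)]:
    Rz=np.array([[np.cos(th),-np.sin(th),0],[np.sin(th),np.cos(th),0],[0,0,1]])
    for p in [(-.174,-.097,.148),(-.174,-.097,.068),(-.140,.13,.265),(-.140,-.13,.265),(-.12,0.13,0)]:
        X=Rz@np.array(p)+np.array([o[0],o[1],0]); print(o,p,np.round(X,3),np.round(proj(T,X),1))
E
python3 s5.py
```

```text
[[-0.000e+00  9.119e-01  4.103e-01]
 [-1.000e-04  4.103e-01 -9.119e-01]
 [-1.000e+00 -1.000e-04  1.000e-04]]
[ 0.43   -0.2396  0.03  ]
[ 0.5137 -0.231   0.0225]
[ 0.5786 -0.2223  0.012 ]
wrist cam pos [ 0.30712149 -0.49173556  0.37237269] [ 0.23592186 -0.52441436  0.23134226]
(0.788, -0.032) (-0.174, -0.097, 0.148) [ 0.624 -0.146  0.148] [358.9 172. ]
(0.788, -0.032) (-0.174, -0.097, 0.068) [ 0.624 -0.146  0.068] [356.3 191.5]
(0.788, -0.032) (-0.14, 0.13, 0.265) [0.636 0.084 0.265] [274.1 160.9]
(0.788, -0.032) (-0.14, -0.13, 0.265) [ 0.661 -0.175  0.265] [367.4 127.5]
(0.788, -0.032) (-0.12, 0.13, 0) [0.656 0.086 0.   ] [274.4 221.4]
(0.783, -0.033) (-0.174, -0.097, 0.148) [ 0.619 -0.147  0.148] [360.  173.2]
(0.783, -0.033) (-0.174, -0.097, 0.068) [ 0.619 -0.147  0.068] [357.4 192.7]
(0.783, -0.033) (-0.14, 0.13, 0.265) [0.631 0.083 0.265] [275.2 162.2]
(0.783, -0.033) (-0.14, -0.13, 0.265) [ 0.656 -0.176  0.265] [368.7 128.7]
(0.783, -0.033) (-0.12, 0.13, 0) [0.651 0.085 0.   ] [275.3 222.6]
(0.793, -0.032) (-0.174, -0.097, 0.148) [ 0.629 -0.146  0.148] [358.1 170.6]
(0.793, -0.032) (-0.174, -0.097, 0.068) [ 0.629 -0.146  0.068] [355.5 190.2]
(0.793, -0.032) (-0.14, 0.13, 0.265) [0.641 0.084 0.265] [273.4 159.5]
(0.793, -0.032) (-0.14, -0.13, 0.265) [ 0.666 -0.175  0.265] [366.6 126.2]
(0.793, -0.032) (-0.12, 0.13, 0) [0.661 0.086 0.   ] [273.8 220.1]
```

Emit:
move_arm:
  rows:
    - [[-70,100,-70],-0.4,85]
    - [[-70,200,-140],-0.8,85]
    - [[-70,300,-210],-1.2,85]
    - [[-70,375,-263],-1.6,85]
    - [[-70,375,-263],-2.0,85]
    - [[-70,375,-263],-2.4,85]
    - [[-70,375,-263],-2.8,85]
    - [[-70,375,-263],-2.8,85]

```text
clock: 1.57
position: [0.4028, -0.243, 0.2885]
ee_rot: [0.706, 0.05, 0.705, -0.05]
contact_force: [1.3, -0.0, -0.9]
width: 0.0846
```

```bash
cat > st.py <<'E'
from h import *
import sys
s=manip.get_state();R=rotq(s["ee_rot"])
print("t",round(s["clock"],2),"pos",np.round(s["position"],4),"yawy",round(np.degrees(np.arctan2(R[1,1],R[0,1])),2),"tilt",np.round(R[:,0],3),"F",np.round(s["contact_force"],1),"w",round(s["width"],4),"q",np.round(s["qpos"],2))
def to(x,y,z,yaw):
    d=np.array([x,y,z])-s["position"]; sh=R.T@d*1000
    dy=(yaw-np.degrees(np.arctan2(R[1,1],R[0,1]))+180)%360-180
    print("shift mm",np.round(sh,1),"turn",round(-np.radians(dy),3))
if len(sys.argv)>4: to(*map(float,sys.argv[1:5]))
E
python3 st.py .47 -.13 .30 185.6
```

```text
t 1.57 pos [ 0.4028 -0.243   0.2885] yawy 81.85 tilt [ 0.001 -0.001 -1.   ] F [ 1.3 -0.  -0.9] w 0.0846 q [-0.69  0.09  1.61  0.    1.45 -0.55]
shift mm [-11.5 121.4  50.5] turn -1.811
```

Emit:
move_arm:
  rows:
    - [[-12,40,16],-0.4,85]
    - [[-12,80,32],-0.8,85]
    - [[-12,121,50],-1.2,85]
    - [[-12,121,50],-1.8,85]
    - [[-12,121,50],-1.8,85]
    - [[-12,121,50],-1.8,85]
    - [[-12,121,50],-1.8,85]
    - [[-12,121,50],-1.8,85]

```text
clock: 2.23
position: [0.4695, -0.1299, 0.3006]
ee_rot: [0.643, -0.295, 0.643, 0.294]
contact_force: [-0.0, 1.1, 0.7]
width: 0.0848
```

```bash
python3 st.py .47 -.13 .30 185.6
```

```text
t 2.23 pos [ 0.4695 -0.1299  0.3006] yawy 139.22 tilt [ 0.001 -0.001 -1.   ] F [-0.   1.1  0.7] w 0.0848 q [-0.41  0.11  1.55 -0.    1.48 -1.27]
shift mm [ 0.6 -0.5  0.3] turn -0.81
```

Emit:
move_arm:
  rows:
    - [[0,0,0],-0.81,85]
    - [[0,0,0],-0.81,85]
    - [[0,0,0],-0.81,85]
    - [[0,0,0],-0.81,85]
    - [[0,0,0],-0.81,85]
    - [[0,0,0],-0.81,85]
    - [[0,0,0],-0.81,85]
    - [[0,0,0],-0.81,85]

```text
clock: 2.9
position: [0.4694, -0.1299, 0.3006]
ee_rot: [-0.475, 0.524, -0.475, -0.524]
contact_force: [0.2, -0.9, 0.1]
width: 0.0852
```

```bash
python3 st.py .47 -.13 .30 185.6; cat > s6.py <<'E'
from h import *
import pickle
C=viewer.get_calibration("wrist")
im=viewer.get_image("wrist"); cv2.imwrite("pics/d_w.png",im[:,:,::-1])
pickle.dump(C,open("d_w.pkl","wb"))
for n in ("door_handle","puller","puller_tip","shelf_tray","loop_bar"):
    for d in finder.look_for(n,"wrist")[:2]: print(n,d)
E
python3 s6.py
```

```text
t 2.9 pos [ 0.4694 -0.1299  0.3006] yawy -174.32 tilt [ 0.001 -0.001 -1.   ] F [ 0.2 -0.9  0.1] w 0.0852 q [-0.41  0.11  1.55 -0.    1.48 -2.08]
shift mm [ 0.6 -0.6 -0.1] turn 0.001
door_handle {'centre': [253.4, 332.4], 'score': 0.69}
puller {'centre': [193.3, 155.4], 'score': 0.82}
puller_tip {'centre': [193.0, 152.5], 'score': 0.97}
```

View pics/d_w.png

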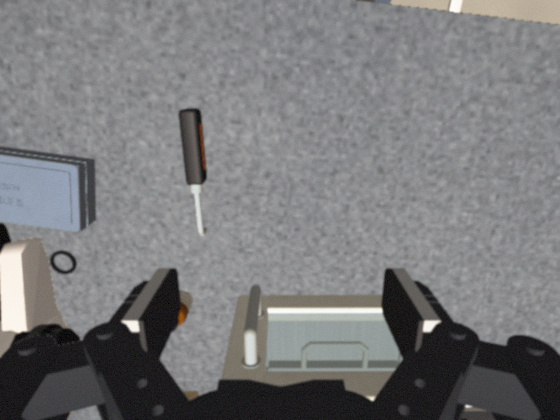

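```bash
cat > s7.py <<'E'
from h import *
import pickle
C=pickle.load(open("d_w.pkl","rb"))
for n,u,z in [("btop",(251,360),.148),("bbot",(255,290),.068),("bmid",(253,328),.108),("rear",(190,110),.03),("gfront",(196,184),.03),("rodatgrip",(197,187),.0225),("tip",(202,234),.003),("tipup",(202,232),.0225),("glasscornerL",(267,310),.15),("loopL",(303,350),.086),("loopR",(364,350),.086),("loopm",(334,343),.086)]: print(n,np.round(onz(C,u,z),4))
im=cv2.imread("pics/d_w.png"); 
cv2.imwrite("pics/e1.png",cv2.resize(im[95:245,170:230],None,fx=4,fy=4,interpolation=cv2.INTER_CUBIC))
cv2.imwrite("pics/e2.png",cv2.resize(im[280:400,220:420],None,fx=4,fy=4,interpolation=cv2.INTER_CUBIC))
E
python3 s7.py
```

```text
btop [ 0.6551 -0.1413  0.148 ]
bbot [ 0.6229 -0.1453  0.068 ]
bmid [ 0.6468 -0.1429  0.108 ]
rear [ 0.4228 -0.2372  0.03  ]
gfront [ 0.5086 -0.228   0.03  ]
rodatgrip [ 0.5144 -0.2283  0.0225]
tip [ 0.5849 -0.2241  0.003 ]
tipup [ 0.5735 -0.2203  0.0225]
glasscornerL [ 0.5927 -0.1303  0.15  ]
loopL [ 0.6894 -0.08    0.086 ]
loopR [ 0.6821 -0.0058  0.086 ]
loopm [ 0.6754 -0.0438  0.086 ]
```

View pics/e1.png

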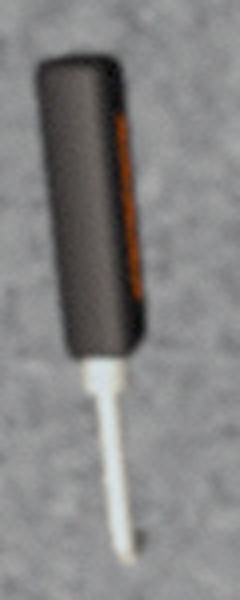

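View pics/e2.png

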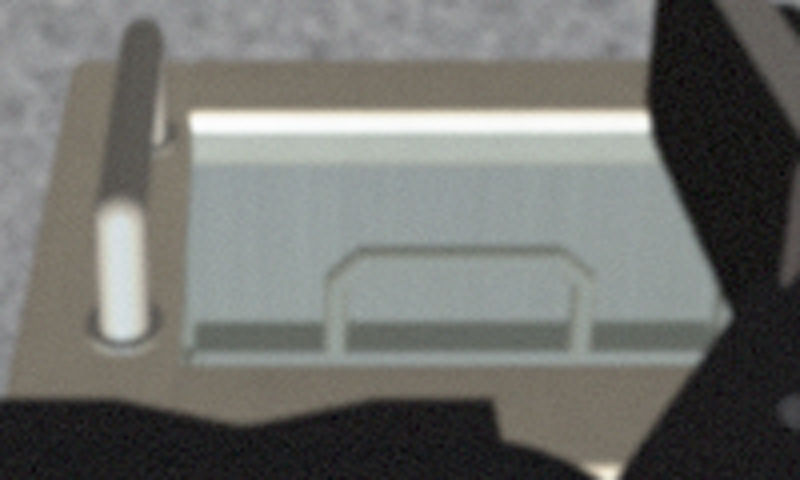

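```bash
cat > s8.py <<'E'
from h import *
import pickle
C=pickle.load(open("d_w.pkl","rb"))
for n,u,z in [("btop",(250.7,328.5),.150),("bbot",(255.3,288),.068),("stubdoor",(250.7,363.5),.148),("loopm",(335,342.3),.087),("doorbotR",(239,296),.022),
 ("loopL",(312,341.5),.087),("loopR",(358,341.5),.087)]: print(n,np.round(onz(C,u,z),4))
f=lambda x,y:(170+x/4,95+y/4)
for n,u,z in [("rearL",f(37,65),.03),("rearR",f(118,60),.03),("frL",f(67,355),.03),("frR",f(130,352),.03),("tip",f(126,555),.0225),("rod0",f(105,385),.0225)]: print(n,np.round(onz(C,u,z),4))
th=np.radians(5.6)
Rz=np.array([[np.cos(th),-np.sin(th),0],[np.sin(th),np.cos(th),0],[0,0,1]])
for n,p in dict(btop=(-.174,-.097,.150),bbot=(-.174,-.097,.068),stub=(-.14,-.097,.148),loop=(-.1045,0,.086)).items():
    X=Rz@np.array(p)+[.788,-.032,0]; print(n,np.round(X,3),proj(C,X).round(1))
E
python3 s8.py
```

```text
btop [ 0.6154 -0.1443  0.15  ]
bbot [ 0.6201 -0.1451  0.068 ]
stubdoor [ 0.6595 -0.1413  0.148 ]
loopm [ 0.6735 -0.043   0.087 ]
doorbotR [ 0.663  -0.1673  0.022 ]
loopL [ 0.6751 -0.0709  0.087 ]
loopR [ 0.6696 -0.0155  0.087 ]
rearL [ 0.4253 -0.2492  0.03  ]
rearR [ 0.4217 -0.2265  0.03  ]
frL [ 0.5094 -0.2391  0.03  ]
frR [ 0.5066 -0.2203  0.03  ]
tip [ 0.576  -0.2209  0.0225]
rod0 [ 0.5199 -0.2291  0.0225]
btop [ 0.624 -0.146  0.15 ] [248.8 335.9]
bbot [ 0.624 -0.146  0.068] [254.7 291. ]
stub [ 0.658 -0.142  0.148] [249.9 362.3]
loop [ 0.684 -0.042  0.086] [334.3 348.9]
```

```bash
python3 st.py .598 -.1475 .118 185.6
```

```text
t 3.2 pos [ 0.4695 -0.1299  0.3006] yawy -174.42 tilt [ 0.001 -0.001 -1.   ] F [ 0.1 -0.4  0.1] w 0.0851 q [-0.41  0.11  1.55 -0.    1.48 -2.08]
shift mm [ 182.6 -126.1  -29.8] turn -0.0
```

```bash
cat > s9.py <<'E'
from h import *
S=viewer.get_calibration("scene");T=viewer.get_calibration("top")
print(onz(S,(183.8,262.1),.035),onz(T,(381,172.9),.04))
E
python3 s9.py
```

```text
[ 0.69381207 -0.25311741  0.035     ] [ 0.68420371 -0.25418771  0.04      ]
```

Emit:
move_arm:
  rows:
    - [[0,-40,-10],0,85]
    - [[0,-80,-20],0,85]
    - [[20,-115,-28],0,85]
    - [[60,-126,-30],0,85]
    - [[100,-126,-30],0,85]
    - [[100,-126,-30],0,85]

```text
clock: 3.7
position: [0.5927, -0.1455, 0.1912]
ee_rot: [0.473, -0.518, 0.478, 0.53]
contact_force: [-2.1, 0.8, -2.2]
width: 0.085
```

```bash
python3 st.py .598 -.1475 .118 185.6; cat > snap.py <<'E'
from h import *
import sys
for a in sys.argv[2:]:
    n,x0,x1,y0,y1=a.split(","); im=viewer.get_image(n)[int(y0):int(y1),int(x0):int(x1),::-1]
    k=min(800/im.shape[1],600/im.shape[0]); cv2.imwrite(f"pics/{sys.argv[1]}_{n}.png",cv2.resize(im,None,fx=k,fy=k,interpolation=cv2.INTER_CUBIC))
E
python3 snap.py f top,220,440,60,240
```

```text
t 3.7 pos [ 0.5927 -0.1455  0.1912] yawy -174.43 tilt [-0.017  0.006 -1.   ] F [-2.1  0.8 -2.2] w 0.085 q [-0.35  0.36  1.48 -0.    1.32 -2.02]
shift mm [73.1 -6.3 -3.1] turn -0.0
```

View pics/f_top.png

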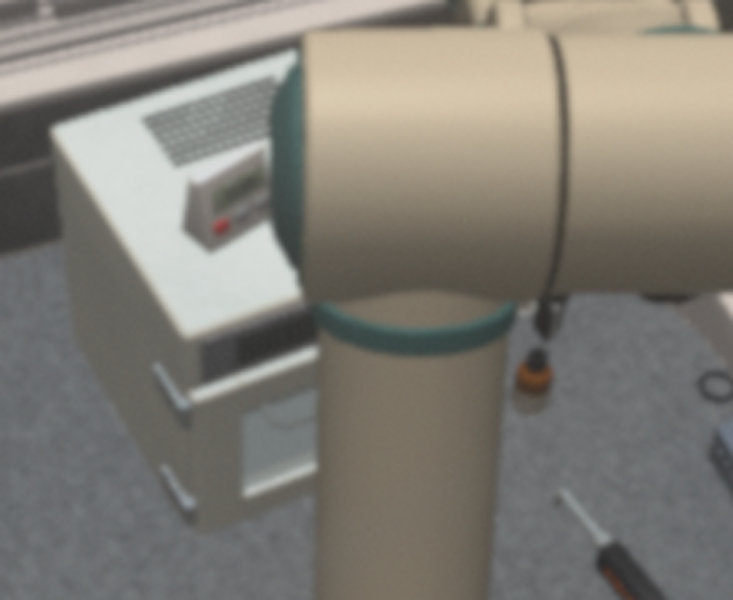

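Emit:
move_arm:
  rows:
    - [[35,-3,-3],0,85]
    - [[70,-5,-3],0,85]
    - [[73,-6,-3],0,85]
    - [[73,-6,-3],0,85]
    - [[73,-6,-3],0,85]

```text
clock: 4.17
position: [0.6019, -0.1492, 0.126]
ee_rot: [0.474, -0.522, 0.476, 0.526]
contact_force: [1.2, 0.5, -0.7]
width: 0.085
```

```bash
python3 st.py .612 -.146 .118 185.6; python3 snap.py g wrist,0,560,0,420 scene,150,350,130,290
```

```text
t 4.17 pos [ 0.6019 -0.1492  0.126 ] yawy -174.44 tilt [-0.006  0.002 -1.   ] F [ 1.2  0.5 -0.7] w 0.085 q [-0.35  0.42  1.56 -0.    1.17 -2.02]
shift mm [  8.  -10.4   2.2] turn -0.001
```

View pics/g_wrist.png

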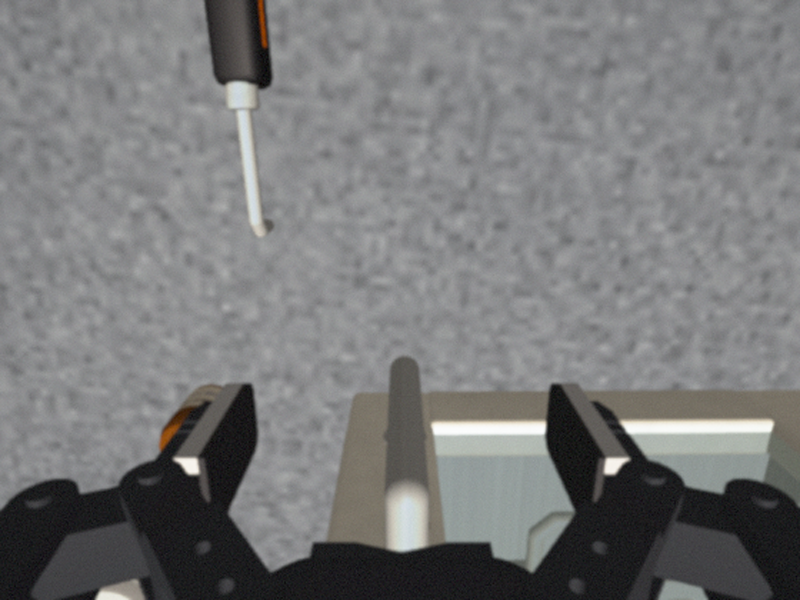

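View pics/g_scene.png

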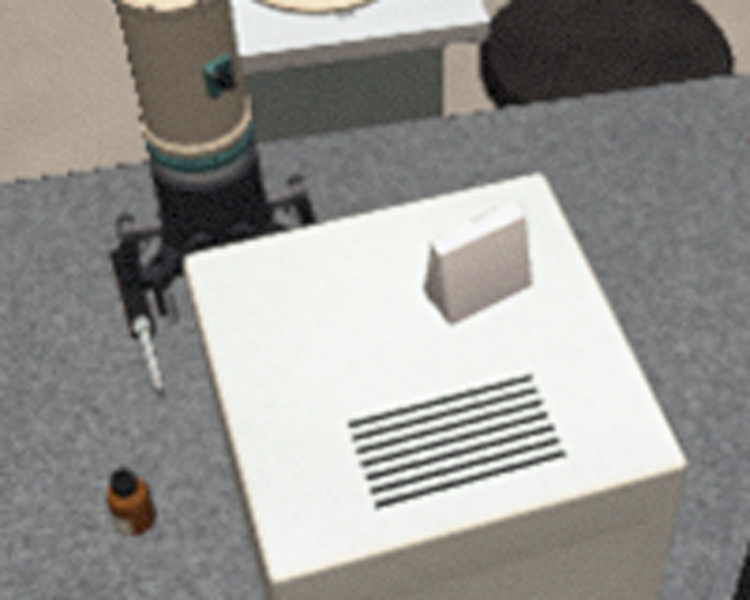

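```bash
cat > s10.py <<'E'
from h import *
C=viewer.get_calibration("wrist")
k=560/800
for n,u,z in [("btop",(407*k,486*k),.153),("bbot",(405*k,357*k),.064)]: print(n,np.round(onz(C,u,z),4))
E
python3 s10.py; python3 st.py .610 -.146 .118 185.6
```

```text
btop [ 0.6159 -0.1458  0.153 ]
bbot [ 0.619  -0.1452  0.064 ]
t 4.27 pos [ 0.6021 -0.1493  0.1264] yawy -174.44 tilt [-0.005  0.001 -1.   ] F [ 0.  -0.   0.7] w 0.0849 q [-0.35  0.42  1.56 -0.    1.17 -2.02]
shift mm [ 8.4 -8.2  2.5] turn -0.001
```

Emit:
move_arm:
  rows:
    - [[8,-3,2],0,85]
    - [[8,-6,2.5],0,85]
    - [[8,-8,2.5],0,85]
    - [[8,-8,2.5],0,85]

```text
clock: 4.6
position: [0.6106, -0.1459, 0.1188]
ee_rot: [0.474, -0.523, 0.476, 0.525]
contact_force: [0.0, 0.0, 0.4]
width: 0.0851
```

```bash
python3 st.py .611 -.146 .118 185.6
```

```text
t 4.6 pos [ 0.6106 -0.1459  0.1188] yawy -174.42 tilt [-0.004  0.001 -1.   ] F [0.  0.  0.4] w 0.0851 q [-0.35  0.43  1.55 -0.    1.16 -2.01]
shift mm [ 0.8 -0.4 -0.1] turn -0.0
```

No contact. Close on the bar.

Emit:
move_arm:
  rows:
    - [[0,-1,0],0,0]
    - [[0,-1,0],0,0]
    - [[0,-1,0],0,0]
    - [[0,-1,0],0,0]
    - [[0,-1,0],0,0]
    - [[0,-1,0],0,0]
    - [[0,-1,0],0,0]
    - [[0,-1,0],0,0]
  force: 40

```text
clock: 5.27
position: [0.6116, -0.1467, 0.1189]
ee_rot: [0.474, -0.523, 0.476, 0.525]
contact_force: [0.1, -3.7, 0.2]
width: 0.0105
```

```bash
python3 st.py; python3 snap.py h wrist,0,560,0,420
```

```text
t 5.27 pos [ 0.6116 -0.1467  0.1189] yawy -174.42 tilt [-0.004 -0.001 -1.   ] F [ 0.1 -3.7  0.2] w 0.0105 q [-0.34  0.43  1.55 -0.    1.16 -2.01]
```

View pics/h_wrist.png

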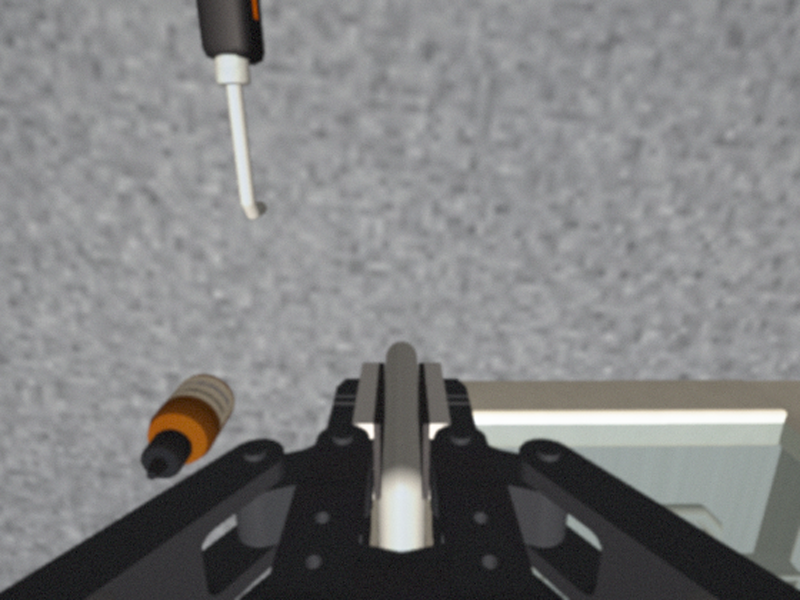

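```bash
cat > arc.py <<'E'
from h import *
import sys
H=np.array([.6406,.0797])
s=manip.get_state();R=rotq(s["ee_rot"]);p=np.array(s["position"])
print("t",s["clock"],p.round(4),"F",np.round(s["contact_force"],1),"w",s["width"],"q",np.round(s["qpos"],2))
r=p[:2]-H; print("r",np.linalg.norm(r),"handle-angle tool",np.degrees(np.arctan2(r[1],r[0])))
for th in map(float,sys.argv[1:]):
    c,sn=np.cos(-th),np.sin(-th); q=H+np.array([c*r[0]-sn*r[1],sn*r[0]+c*r[1]])
    print(th,np.round(R.T@np.array([*(q-p[:2]),0])*1000).astype(int).tolist())
E
python3 arc.py .05 .1 .18 .26 .34 .42 .5
```

```text
t 5.3167 [ 0.6116 -0.1467  0.1189] F [-0.4 -3.1  0.3] w 0.010404179407923217 q [-0.35  0.43  1.55 -0.    1.16 -2.01]
r 0.2282857758329999 handle-angle tool -97.3004193238482
0.05 [0, 11, 3]
0.1 [0, 22, 6]
0.18 [0, 39, 13]
0.26 [0, 55, 21]
0.34 [0, 71, 30]
0.42 [0, 86, 40]
0.5 [0, 100, 52]
```

Emit:
move_arm:
  rows:
    - [[0,5,1],0.02,0]
    - [[0,11,3],0.05,0]
    - [[0,22,6],0.1,0]
    - [[0,39,13],0.18,0]
    - [[0,55,21],0.26,0]
    - [[0,55,21],0.26,0]

```text
clock: 5.82
position: [0.5506, -0.1288, 0.1189]
ee_rot: [0.538, -0.454, 0.541, 0.46]
contact_force: [-1.5, -0.0, -2.3]
width: 0.0106
```

```bash
python3 arc.py .1 .2 .3 .4 .5 .6 .7 ; python3 snap.py i wrist,0,560,0,420 top,220,440,60,240
```

```text
t 5.8167 [ 0.5506 -0.1288  0.1189] F [-1.5 -0.  -2.3] w 0.01064604055755527 q [-0.35  0.35  1.69 -0.    1.11 -1.76]
r 0.22709398143847107 handle-angle tool -113.3390949487067
0.1 [0, 22, 7]
0.2 [0, 43, 15]
0.3 [1, 63, 26]
0.4 [1, 82, 39]
0.5 [1, 99, 53]
0.6 [1, 115, 69]
0.7 [1, 129, 87]
```

View pics/i_wrist.png

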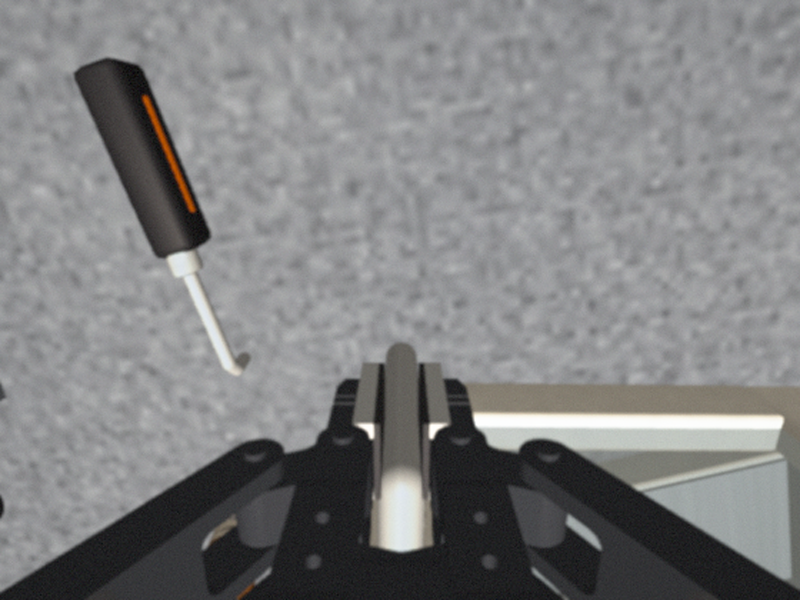

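View pics/i_top.png

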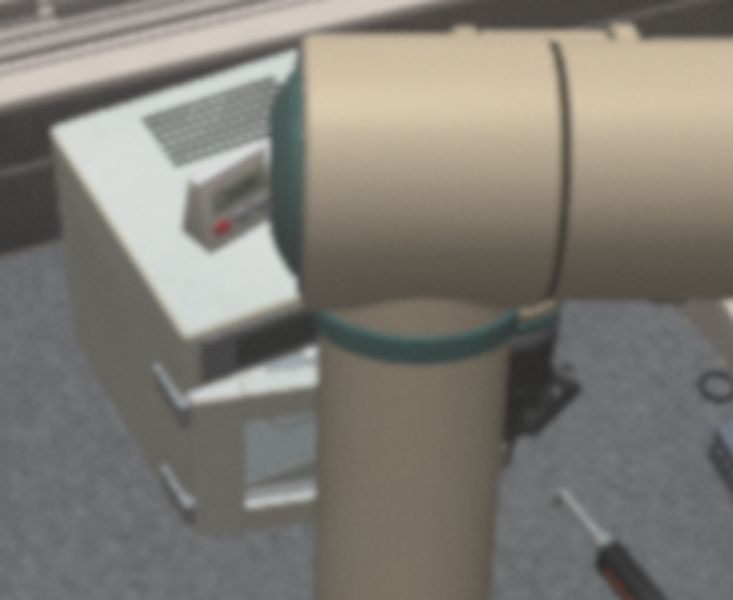

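The door follows, with the bar still between the pads. Continue.

Emit:
move_arm:
  rows:
    - [[0,22,7],0.1,0]
    - [[0,43,15],0.2,0]
    - [[0,63,26],0.3,0]
    - [[0,82,39],0.4,0]
    - [[0,99,53],0.5,0]
    - [[0,115,69],0.6,0]
    - [[0,129,87],0.7,0]

```text
clock: 6.5
position: [0.4412, -0.0231, 0.1189]
ee_rot: [0.663, -0.243, 0.665, 0.245]
contact_force: [3.2, 1.4, -8.1]
width: 0.0104
```

```bash
python3 arc.py .1 .2 .3 .4 .5 .6 .7 .8 
```

```text
t 6.5 [ 0.4412 -0.0231  0.1189] F [ 3.2  1.4 -8.1] w 0.01036142408604578 q [-0.21  0.18  1.95  0.    1.02 -0.92]
r 0.22436486373002873 handle-angle tool -152.72837381848396
0.1 [0, 22, 6]
0.2 [0, 42, 14]
0.3 [0, 62, 25]
0.4 [0, 81, 37]
0.5 [0, 99, 51]
0.6 [0, 115, 67]
0.7 [0, 129, 84]
0.8 [0, 141, 103]
```

Emit:
move_arm:
  rows:
    - [[0,22,6],0.1,0]
    - [[0,42,14],0.2,0]
    - [[0,62,25],0.3,0]
    - [[0,81,37],0.4,0]
    - [[0,99,51],0.5,0]
    - [[0,115,67],0.6,0]
    - [[0,129,84],0.7,0]
    - [[0,141,103],0.8,0]

```text
clock: 7.17
position: [0.4287, 0.1522, 0.1189]
ee_rot: [0.705, 0.035, 0.707, -0.035]
contact_force: [1.3, -1.5, -3.2]
width: 0.0101
```

```bash
python3 arc.py .1 .2 .3 .4 ; python3 snap.py j wrist,0,560,0,420 top,220,440,60,240
```

```text
t 7.1667 [0.4287 0.1522 0.1189] F [ 1.3 -1.5 -3.2] w 0.01009275884705644 q [0.19 0.2  1.92 0.   1.03 0.28]
r 0.22392950087612734 handle-angle tool 161.1204119519292
0.1 [0, 22, 6]
0.2 [0, 42, 15]
0.3 [0, 62, 25]
0.4 [0, 81, 37]
```

View pics/j_wrist.png

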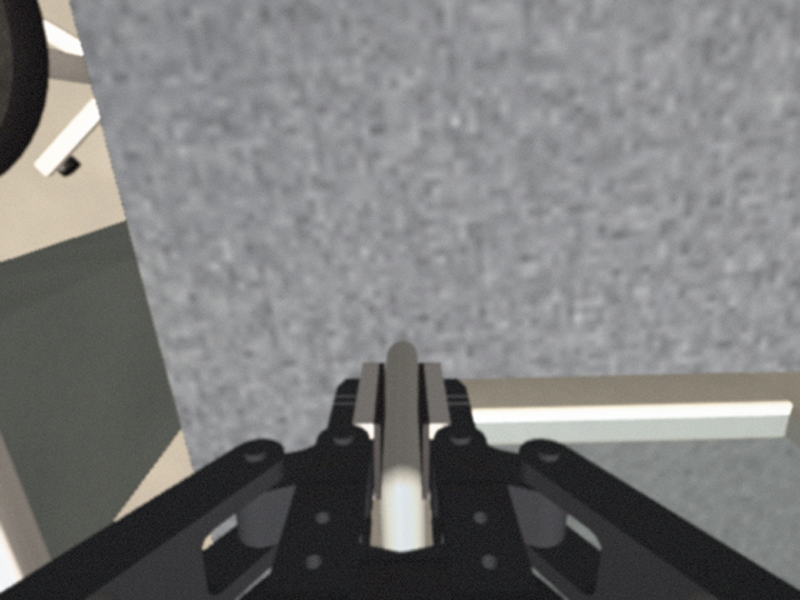

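View pics/j_top.png

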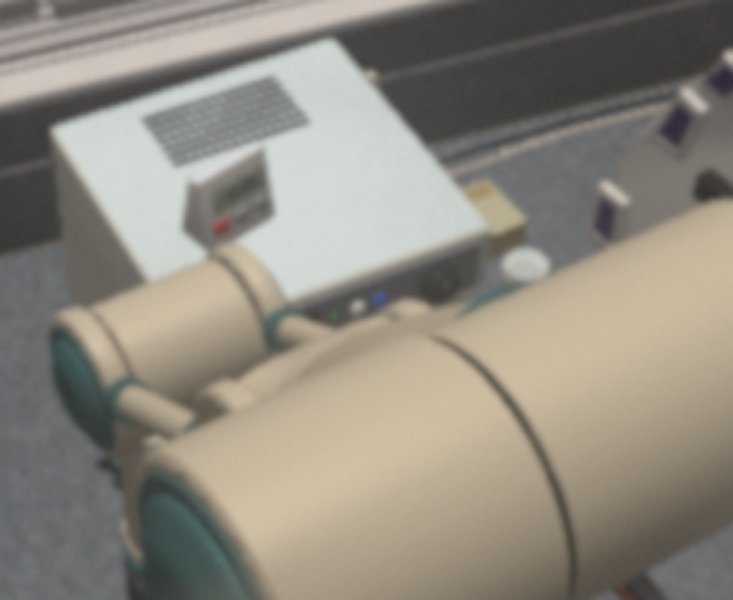

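Emit:
move_arm:
  rows:
    - [[0,22,6],0.1,0]
    - [[0,26,8],0.12,0]
    - [[0,26,8],0.12,0]
    - [[0,26,8],0.12,30]
    - [[0,26,8],0.12,60]
    - [[0,26,8],0.12,60]
    - [[0,26,8],0.12,60]
    - [[0,26,8],0.12,60]

```text
clock: 7.93
position: [0.4399, 0.1788, 0.1191]
ee_rot: [0.702, 0.077, 0.704, -0.074]
contact_force: [0.3, 0.2, 0.4]
width: 0.0602
```

```bash
python3 st.py .47 -.235 .2 185.6; cat > s11.py <<'E'
from h import *
import pickle
C=pickle.load(open("d_w.pkl","rb"))
E

```

```text
t 7.93 pos [0.4399 0.1788 0.1191] yawy 77.71 tilt [-0.003  0.004 -1.   ] F [0.3 0.2 0.4] w 0.0602 q [0.24 0.22 1.88 0.01 1.04 0.45]
shift mm [ -82.5 -397.7  117.1] turn -1.883
```

Emit:
move_arm:
  rows:
    - [[-40,0,0],0,60]
    - [[-80,0,0],0,85]
    - [[-120,-30,10],-0.2,85]
    - [[-150,-70,20],-0.4,85]
    - [[-181,-110,30],-0.6,85]
    - [[-181,-160,40],-0.8,85]
    - [[-181,-220,50],-1.2,85]
    - [[-181,-302,66],-1.5,85]

```text
clock: 8.6
position: [0.4445, -0.0146, 0.295]
ee_rot: [0.688, -0.162, 0.688, 0.164]
contact_force: [0.7, -0.7, -0.2]
width: 0.0853
```

```bash
python3 st.py .44 -.13 .3 185.6
```

```text
t 8.6 pos [ 0.4445 -0.0146  0.295 ] yawy 116.66 tilt [ 0.     0.003 -1.   ] F [ 0.7 -0.7 -0.2] w 0.0853 q [-0.19  0.04  1.64  0.    1.46 -0.66]
shift mm [  -5.3 -101.1  -55.8] turn -1.203
```

Emit:
move_arm:
  rows:
    - [[-5,-40,-22],-0.4,85]
    - [[-5,-80,-44],-0.8,85]
    - [[-5,-101,-56],-1.2,85]
    - [[-5,-101,-56],-1.2,85]
    - [[-5,-101,-56],-1.2,85]
    - [[-5,-101,-56],-1.2,85]
    - [[-5,-101,-56],-1.2,85]
    - [[-5,-101,-56],-1.2,85]

```text
clock: 9.27
position: [0.4395, -0.1305, 0.2997]
ee_rot: [0.539, -0.457, 0.538, 0.459]
contact_force: [0.3, 1.2, 0.0]
width: 0.0852
```

Emit:
move_arm:
  rows:
    - [[0,0,0],-0.21,85]
    - [[0,0,0],-0.21,85]
    - [[0,0,0],-0.21,85]

```text
clock: 9.52
position: [0.4392, -0.1308, 0.2998]
ee_rot: [0.488, -0.512, 0.487, 0.513]
contact_force: [0.5, 0.8, 0.0]
width: 0.0852
```

```bash
python3 st.py .44 -.13 .3 185.6; cat > s6.py <<'E'
from h import *
import pickle,sys
nm=sys.argv[1]
C=viewer.get_calibration("wrist")
im=viewer.get_image("wrist"); cv2.imwrite(f"pics/{nm}.png",im[:,:,::-1])
pickle.dump(C,open(nm+".pkl","wb"))
for n in sys.argv[2:]:
    for d in finder.look_for(n,"wrist")[:1]: print(n,d)
E
python3 s6.py k puller_tip puller loop_bar shelf_tray slides_a
```

```text
t 9.52 pos [ 0.4392 -0.1308  0.2998] yawy -177.13 tilt [ 0.     0.002 -1.   ] F [0.5 0.8 0. ] w 0.0852 q [-0.44  0.06  1.6   0.    1.47 -2.06]
shift mm [-0.2 -0.8  0.8] turn -0.048
puller_tip {'centre': [485.5, 289.2], 'score': 0.72}
puller {'centre': [195.1, 182.2], 'score': 0.76}
loop_bar {'centre': [355.9, 378.8], 'score': 0.63}
shelf_tray {'centre': [358.1, 377.1], 'score': 0.58}
```

View pics/k.png

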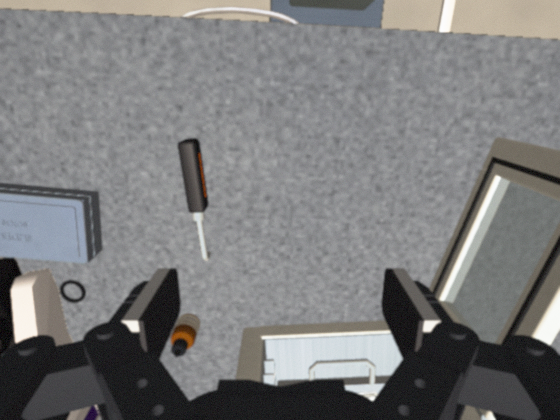

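```bash
python3 - <<'E'
import cv2
im=cv2.imread("pics/k.png")
cv2.imwrite("pics/k1.png",cv2.resize(im[130:270,165:225],None,fx=4,fy=4,interpolation=cv2.INTER_CUBIC))
cv2.imwrite("pics/k2.png",cv2.resize(im[310:400,230:430],None,fx=4,fy=4,interpolation=cv2.INTER_CUBIC))
E
```

```text
(no output)
```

View pics/k1.png

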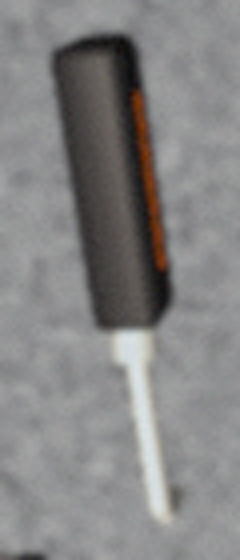

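View pics/k2.png

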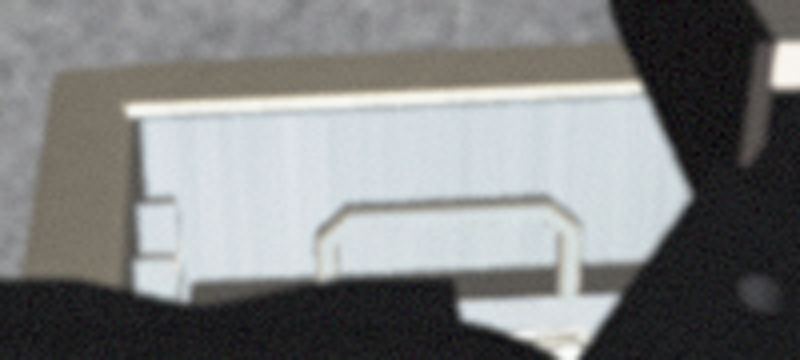

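```bash
python3 - <<'E'
from h import *
import pickle
C=pickle.load(open("k.pkl","rb"))
f=lambda x,y:(165+x/4,130+y/4); g=lambda x,y:(230+x/4,310+y/4)
for n,u,z in [("rearL",f(55,55),.03),("rearR",f(128,40),.03),("frL",f(97,322),.03),("frR",f(157,325),.03),("rod0",f(135,360),.0225),("tip",f(160,515),.0225),
("loop",g(449,206),.086),("loopL",g(350,210),.086),("loopR",g(545,203),.086),("mouthR",g(128,112),.04),("mouthmid",g(400,98),.04),("oven foot R",g(58,72),0.0)]: print(n,np.round(onz(C,u,z),4))
E
```

```text
rearL [ 0.4257 -0.2486  0.03  ]
rearR [ 0.4204 -0.2274  0.03  ]
frL [ 0.5071 -0.2387  0.03  ]
frR [ 0.5072 -0.2203  0.03  ]
rod0 [ 0.5219 -0.229   0.0225]
tip [ 0.5757 -0.2219  0.0225]
loop [ 0.6755 -0.0416  0.086 ]
loopL [ 0.6784 -0.072   0.086 ]
loopR [ 0.673 -0.012  0.086]
mouthR [ 0.6823 -0.1427  0.04  ]
mouthmid [ 0.6721 -0.0509  0.04  ]
oven foot R [ 0.6979 -0.17    0.    ]
```

```bash
python3 st.py .462 -.234 .08 186
```

```text
t 9.82 pos [ 0.4394 -0.1305  0.2997] yawy -177.25 tilt [-0.     0.003 -1.   ] F [-0.6  0.1  0.9] w 0.0852 q [-0.44  0.06  1.6   0.    1.47 -2.06]
shift mm [ 219.5  -17.6 -105. ] turn -0.057
```

Emit:
move_arm:
  rows:
    - [[35,-5,-18],-0.06,85]
    - [[70,-9,-36],-0.06,85]
    - [[106,-13,-54],-0.06,85]
    - [[142,-17,-72],-0.06,85]
    - [[178,-18,-90],-0.06,85]
    - [[219,-18,-105],-0.06,85]
    - [[219,-18,-105],-0.06,85]
    - [[219,-18,-105],-0.06,85]

```text
clock: 10.48
position: [0.461, -0.2335, 0.0784]
ee_rot: [0.473, -0.523, 0.472, 0.529]
contact_force: [0.8, 0.0, 1.0]
width: 0.0845
```

```bash
python3 st.py .462 -.234 .006 186;python3 s6.py l; python3 snap.py l scene,140,260,150,270
```

```text
t 10.48 pos [ 0.461  -0.2335  0.0784] yawy -173.92 tilt [-0.005  0.006 -1.   ] F [0.8 0.  1. ] w 0.0845 q [-0.61  0.33  1.85  0.    0.97 -2.28]
shift mm [72.4 -1.3 -1.1] turn 0.001
```

View pics/l.png

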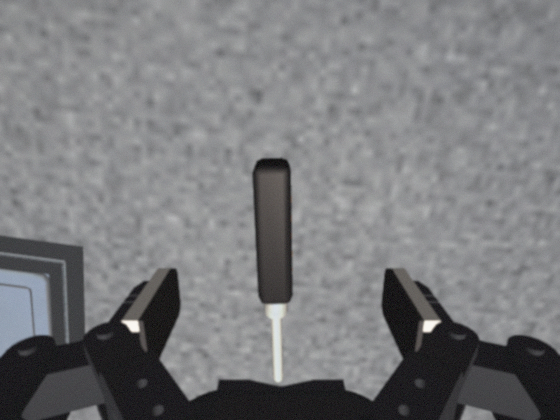

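View pics/l_scene.png

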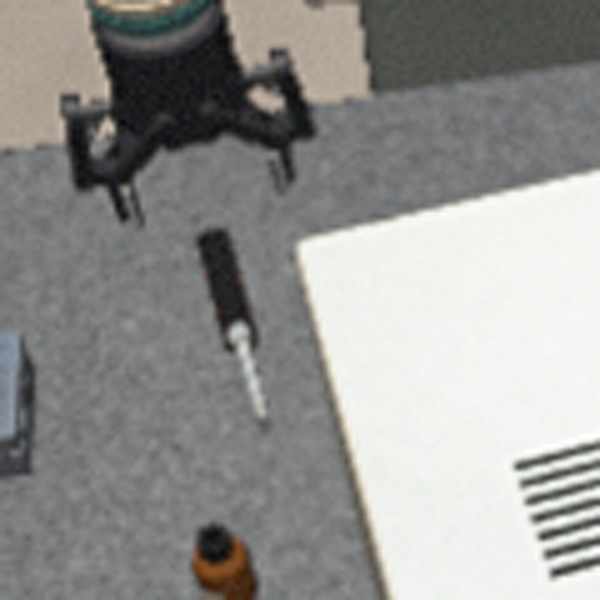

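```bash
python3 - <<'E'
from h import *
import pickle
C=pickle.load(open("l.pkl","rb"))
for n,u,z in [("rear",(272.5,165),.03),("rear0",(272.5,159),.015),("front",(275,302),.03),("end",(278,381),.0225),("rod0",(276,318),.0225)]: print(n,np.round(onz(C,u,z),4))
E
```

```text
rear [ 0.4217 -0.2413  0.03  ]
rear0 [ 0.4211 -0.2416  0.015 ]
front [ 0.5069 -0.2312  0.03  ]
end [ 0.5749 -0.2222  0.0225]
rod0 [ 0.5237 -0.2289  0.0225]
```

```bash
python3 st.py .459 -.2365 .006 186.8
```

```text
t 10.58 pos [ 0.4633 -0.2341  0.0818] yawy -173.83 tilt [ 0.002  0.002 -1.   ] F [ 0.6  0.3 -0.1] w 0.085 q [-0.6   0.32  1.85  0.    0.97 -2.28]
shift mm [75.8  4.7 -2. ] turn -0.011
```

Emit:
move_arm:
  rows:
    - [[35,5,-2],-0.01,85]
    - [[60,5,-2],-0.01,85]
    - [[72,5,-2],-0.01,85]
    - [[76,5,-2],-0.01,85]
    - [[76,5,-2],-0.01,85]

```text
clock: 11.0
position: [0.4597, -0.2364, 0.007]
ee_rot: [-0.471, 0.529, -0.469, -0.528]
contact_force: [-0.2, 0.2, 0.3]
width: 0.0848
```

```bash
python3 st.py .459 -.2365 .006 186.8
```

```text
t 11.0 pos [ 0.4597 -0.2364  0.007 ] yawy -173.22 tilt [ 0.003  0.001 -1.   ] F [-0.2  0.2  0.3] w 0.0848 q [-0.61  0.42  1.94  0.    0.78 -2.3 ]
shift mm [ 1.   0.7 -0. ] turn -0.0
```

Emit:
move_arm:
  rows:
    - [[0,0,0],0,0]
    - [[0,0,0],0,0]
    - [[0,0,0],0,0]
    - [[0,0,0],0,0]
    - [[0,0,0],0,0]
    - [[0,0,0],0,0]
    - [[0,0,0],0,0]
    - [[0,0,0],0,0]
  force: 60

```text
clock: 11.67
position: [0.4602, -0.2369, 0.0079]
ee_rot: [-0.471, 0.53, -0.468, -0.527]
contact_force: [-0.3, -0.5, 4.7]
width: 0.0209
```

```bash
python3 st.py .459 -.2365 .18 186.8; python3 s6.py m
```

```text
t 11.67 pos [ 0.4602 -0.2369  0.0079] yawy -173.22 tilt [ 0.005 -0.    -1.   ] F [-0.3 -0.5  4.7] w 0.0209 q [-0.61  0.42  1.94  0.    0.78 -2.3 ]
shift mm [-172.1    0.4    0.4] turn -0.0
```

View pics/m.png

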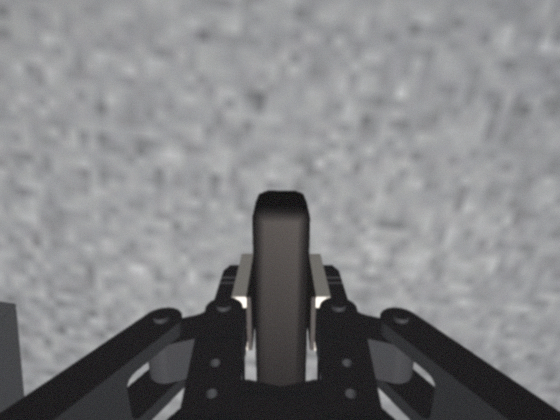

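Emit:
move_arm:
  rows:
    - [[-30,0,0],0,0]
    - [[-60,0,0],0,0]
    - [[-90,0,0],0,0]
    - [[-122,0,0],0,0]
    - [[-122,0,30],0.02,0]
    - [[-122,0,60],0.02,0]
    - [[-122,0,90],0.02,0]

```text
clock: 12.3
position: [0.4487, -0.1468, 0.1303]
ee_rot: [-0.477, 0.525, -0.474, -0.522]
contact_force: [-0.5, 0.6, -1.0]
width: 0.0213
```

```bash
python3 st.py .51 -.058 .13 185.6; python3 snap.py n scene,140,260,140,260 top,220,440,60,240
```

```text
t 12.3 pos [ 0.4487 -0.1468  0.1303] yawy -174.47 tilt [ 0.005 -0.    -1.   ] F [-0.5  0.6 -1. ] w 0.0213 q [-0.47  0.2   1.88  0.    1.05 -2.13]
shift mm [  0.6 -69.5  82.5] turn -0.001
```

View pics/n_scene.png

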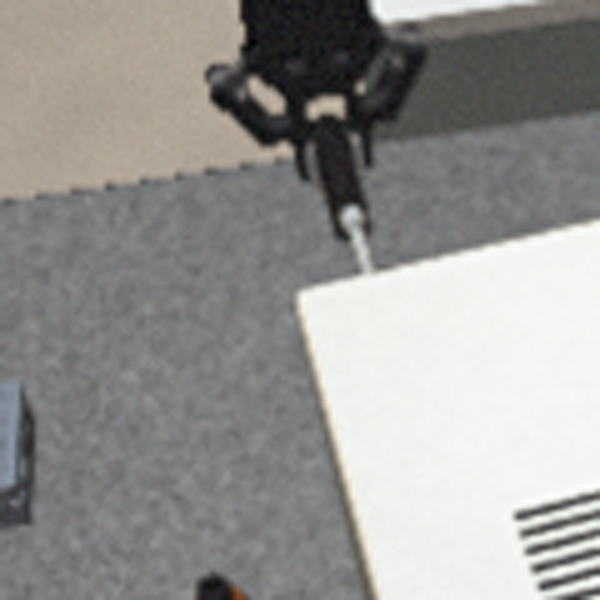

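View pics/n_top.png

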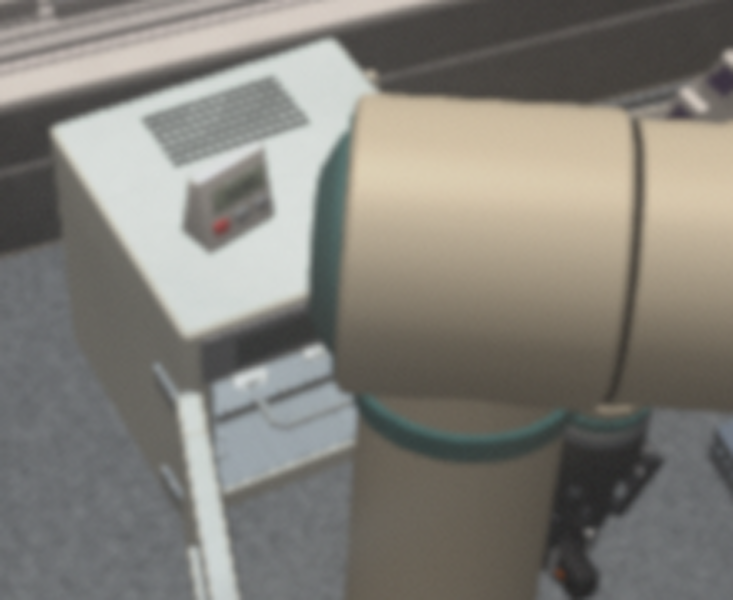

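```bash
python3 - <<'E'
from h import *
T=viewer.get_calibration("top")
k=733/220
n=np.array([np.cos(np.radians(5.6)),np.sin(np.radians(5.6))])
for u in [(290,428),(320,420),(350,408)]:
    X=onz(T,(220+u[0]/k,60+u[1]/k),.086); print(np.round(X,4),"along-n at y=-.042:", ((X[:2]-[0,-.042])@n)/n[0])
E
```

```text
[ 0.6686 -0.0165  0.086 ] along-n at y=-.042: 0.6710850750855403
[ 0.6679 -0.0428  0.086 ] along-n at y=-.042: 0.6678178123543366
[ 0.6713 -0.0709  0.086 ] along-n at y=-.042: 0.6684228196793849
```

Emit:
move_arm:
  rows:
    - [[0,-10,30],0,0]
    - [[0,-25,60],0,0]
    - [[0,-45,83],0,0]
    - [[2,-70,84],0,0]
    - [[2,-70,84],0,0]

```text
clock: 12.82
position: [0.5126, -0.0519, 0.1279]
ee_rot: [-0.476, 0.526, -0.471, -0.524]
contact_force: [0.4, -0.2, -0.3]
width: 0.0208
```

```bash
python3 st.py .5745 -.0515 .127 185.6
```

```text
t 12.82 pos [ 0.5126 -0.0519  0.1279] yawy -174.06 tilt [ 0.007  0.003 -1.   ] F [ 0.4 -0.2 -0.3] w 0.0208 q [-0.24  0.27  1.8   0.    1.07 -1.92]
shift mm [  1.3 -61.6  -6. ] turn 0.006
```

Emit:
move_arm:
  rows:
    - [[0,-20,-6],0,0]
    - [[0,-40,-6],0,0]
    - [[0,-55,-6],0,0]
    - [[1,-62,-6],0,0]
    - [[1,-62,-6],0,0]

```text
clock: 13.23
position: [0.576, -0.0521, 0.1266]
ee_rot: [-0.476, 0.526, -0.471, -0.524]
contact_force: [-0.1, 0.1, -0.9]
width: 0.0208
```

```bash
python3 st.py .5745 -.0515 .084 185.6; python3 s6.py o; python3 snap.py o top,220,440,60,240
```

```text
t 13.23 pos [ 0.576  -0.0521  0.1266] yawy -174.07 tilt [ 0.007  0.003 -1.   ] F [-0.1  0.1 -0.9] w 0.0208 q [-0.21  0.35  1.66  0.    1.12 -1.89]
shift mm [42.6  1.7  0.7] turn 0.006
```

View pics/o.png

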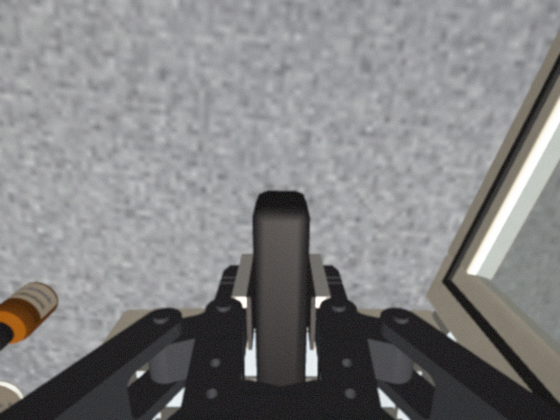

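View pics/o_top.png

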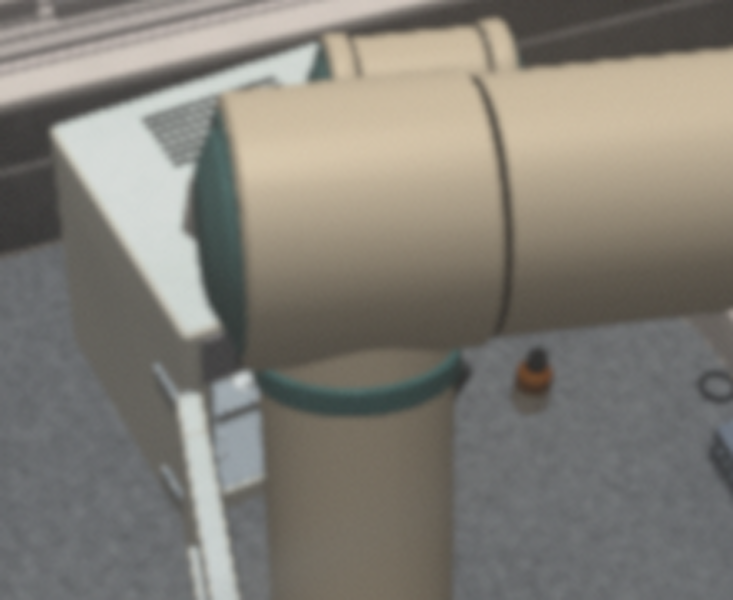

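Emit:
move_arm:
  rows:
    - [[10,2,0],0,0]
    - [[18,2,0],0,0]
    - [[24,2,0],0,0]
    - [[30,2,0],0,0]
    - [[30,2,0],0,0]

```text
clock: 13.75
position: [0.5703, -0.0516, 0.0949]
ee_rot: [0.475, -0.525, 0.472, 0.526]
contact_force: [-0.1, -0.2, -1.5]
width: 0.0209
```

```bash
python3 st.py .5745 -.0515 .084 185.6
```

```text
t 13.75 pos [ 0.5703 -0.0516  0.0949] yawy -174.08 tilt [ 0.001  0.004 -1.   ] F [-0.1 -0.2 -1.5] w 0.0209 q [-0.21  0.38  1.71  0.    1.05 -1.89]
shift mm [10.9 -4.2 -0.3] turn 0.006
```

Emit:
move_arm:
  rows:
    - [[4,-2,0],0,0]
    - [[8,-3,0],0,0]
    - [[11,-3,0],0,0]
    - [[11,-3,0],0,0]

```text
clock: 14.08
position: [0.573, -0.0512, 0.0832]
ee_rot: [0.475, -0.524, 0.472, 0.526]
contact_force: [-0.1, -0.7, -2.0]
width: 0.0207
```

```bash
python3 st.py .5745 -.0515 .084 185.6
```

```text
t 14.08 pos [ 0.573  -0.0512  0.0832] yawy -174.07 tilt [ 0.     0.004 -1.   ] F [-0.1 -0.7 -2. ] w 0.0207 q [-0.21  0.4   1.72  0.    1.03 -1.89]
shift mm [-0.8 -1.5 -0.5] turn 0.006
```

Emit:
move_arm:
  rows:
    - [[0,6,0],0,0]
    - [[0,12,0],0,0]
    - [[0,20,0],0,0]
    - [[0,28,0],0,0]
    - [[0,36,0],0,0]
    - [[0,44,0],0,0]

```text
clock: 14.58
position: [0.5284, -0.0558, 0.0834]
ee_rot: [0.475, -0.524, 0.472, 0.526]
contact_force: [2.4, 0.5, -1.7]
width: 0.0212
```

```bash
python3 st.py; python3 s6.py p ; python3 snap.py p top,220,440,60,240
```

```text
t 14.58 pos [ 0.5284 -0.0558  0.0834] yawy -174.08 tilt [ 0.001  0.004 -1.   ] F [ 2.4  0.5 -1.7] w 0.0212 q [-0.24  0.34  1.82  0.    0.99 -1.92]
```

View pics/p_top.png

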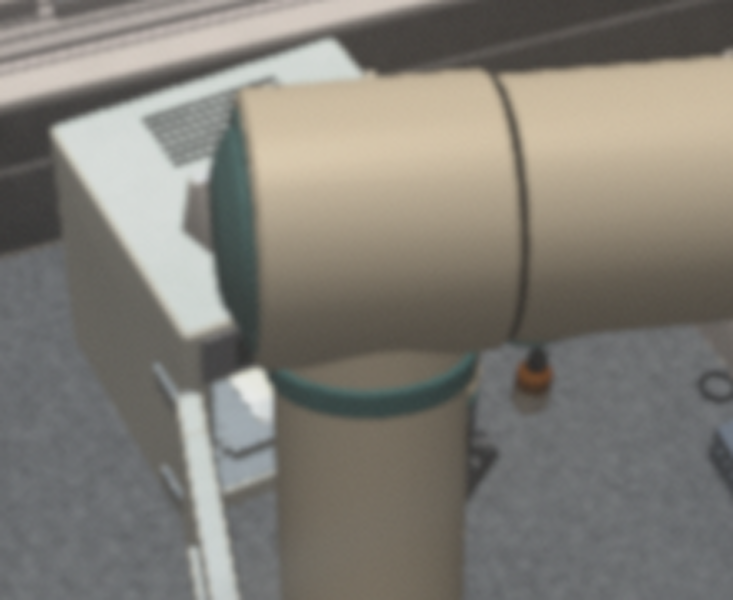

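View pics/p.png

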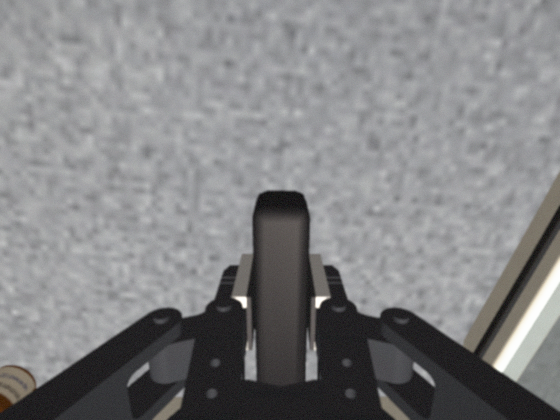

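Emit:
move_arm:
  rows:
    - [[0,6,0],0,0]
    - [[0,13,0],0,0]
    - [[0,20,0],0,0]
    - [[0,28,0],0,0]
    - [[0,36,0],0,0]
    - [[0,43,0],0,0]
    - [[0,49,0],0,0]
    - [[0,53,0],0,0]

```text
clock: 15.35
position: [0.4745, -0.061, 0.0835]
ee_rot: [0.475, -0.524, 0.472, 0.526]
contact_force: [9.4, 2.4, -4.3]
width: 0.0206
```

```bash
python3 st.py
```

```text
t 15.35 pos [ 0.4745 -0.061   0.0835] yawy -174.12 tilt [ 0.001  0.004 -1.   ] F [ 9.4  2.4 -4.3] w 0.0206 q [-0.28  0.27  1.93  0.01  0.95 -1.95]
```

Emit:
move_arm:
  rows:
    - [[0,0,0],0,0]
    - [[0,2,0],0,0]
    - [[0,4,0],0,0]
    - [[0,4,0],0,0]

```text
clock: 15.68
position: [0.4744, -0.0613, 0.0843]
ee_rot: [-0.477, 0.526, -0.471, -0.524]
contact_force: [10.7, 2.5, -4.1]
width: 0.0208
```

```bash
python3 st.py; python3 snap.py q top,220,440,60,240 scene,140,340,140,300
```

```text
t 15.68 pos [ 0.4744 -0.0613  0.0843] yawy -174.16 tilt [ 0.009  0.005 -1.   ] F [10.7  2.5 -4.1] w 0.0208 q [-0.28  0.26  1.93  0.01  0.94 -1.96]
```

View pics/q_top.png

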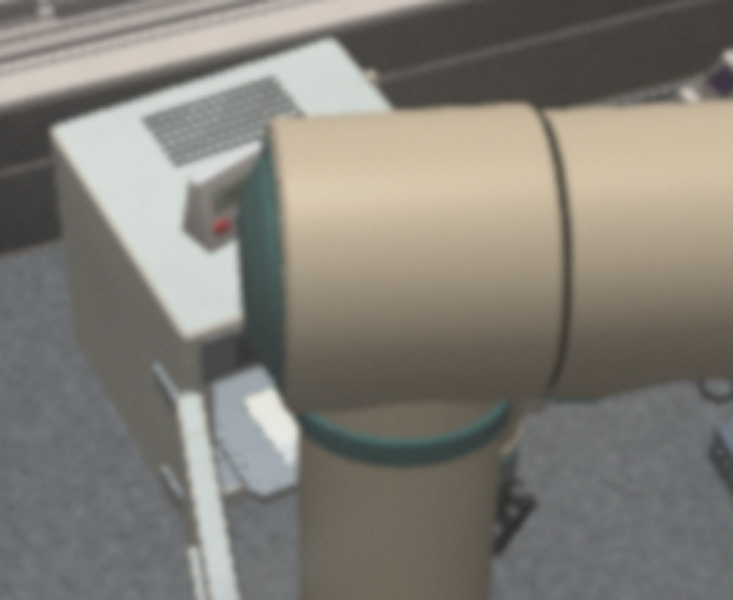

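```bash
python3 - <<'E'
from h import *
T=viewer.get_calibration("top")
k=733/220; n=np.array([np.cos(np.radians(5.6)),np.sin(np.radians(5.6))]); m=np.array([-n[1],n[0]])
for O in [(.776,-.032)]:
  for u,z in [((268,497),.079),((250,487),.079),((268,493),.090)]:
    X=onz(T,(220+u[0]/k,60+u[1]/k),z); print(np.round(X,4),"own",(X[:2]-O)@n,(X[:2]-O)@m)
E
```

```text
[0.6126 0.0242 0.079 ] own -0.15714196869890992 0.07186810035980415
[0.6273 0.0341 0.079 ] own -0.141514241479063 0.08027247790188928
[0.6083 0.0259 0.09  ] own -0.16129041840044658 0.07398278947443936
```

Emit:
move_arm:
  rows:
    - [[0,4,0],0,0]
    - [[0,8,0],0,0]
    - [[0,8,0],0,0]

```text
clock: 16.03
position: [0.4744, -0.0622, 0.0854]
ee_rot: [-0.481, 0.53, -0.467, -0.519]
contact_force: [18.4, 3.7, -8.0]
width: 0.0211
```

```bash
python3 st.py
```

```text
t 16.03 pos [ 0.4744 -0.0622  0.0854] yawy -174.22 tilt [ 0.025  0.004 -1.   ] F [18.4  3.7 -8. ] w 0.0211 q [-0.28  0.26  1.94  0.01  0.92 -1.96]
```

Emit:
move_arm:
  rows:
    - [[0,-4,0],0,0]
    - [[0,-8,0],0,0]
    - [[0,-9,0],0,0]
    - [[0,-9,0],0,0]

```text
clock: 16.37
position: [0.4822, -0.0611, 0.0852]
ee_rot: [-0.48, 0.529, -0.468, -0.52]
contact_force: [-0.1, 0.1, -0.9]
width: 0.0208
```

```bash
python3 st.py
```

```text
t 16.37 pos [ 0.4822 -0.0611  0.0852] yawy -174.2 tilt [ 0.022  0.005 -1.   ] F [-0.1  0.1 -0.9] w 0.0208 q [-0.28  0.27  1.93  0.01  0.93 -1.96]
```

Emit:
move_arm:
  rows:
    - [[-12,0,0],0,0]
    - [[-28,0,0],0,0]
    - [[-45,0,0],0,0]
    - [[-60,0,0],0,0]
    - [[-60,20,-10],0,0]
    - [[-60,50,-35],0,0]
    - [[-60,60,-70],0,0]
    - [[-60,60,-100],0,0]

```text
clock: 17.03
position: [0.4268, -0.1667, 0.1431]
ee_rot: [-0.479, 0.528, -0.468, -0.522]
contact_force: [1.5, -0.7, -1.1]
width: 0.0204
```

```bash
python3 st.py .44 -.24 .12 185.6; python3 snap.py r top,220,440,60,240 scene,140,340,140,300
```

```text
t 17.03 pos [ 0.4268 -0.1667  0.1431] yawy -174.14 tilt [ 0.017  0.006 -1.   ] F [ 1.5 -0.7 -1.1] w 0.0204 q [-0.54  0.17  1.89  0.02  1.07 -2.22]
shift mm [ 22.9  -5.2 -74.4] turn 0.004
```

View pics/r_top.png

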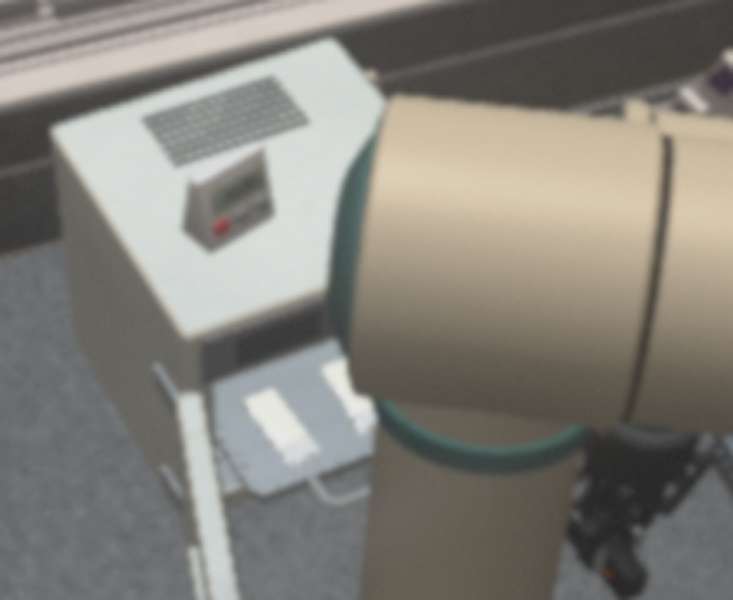

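View pics/r_scene.png

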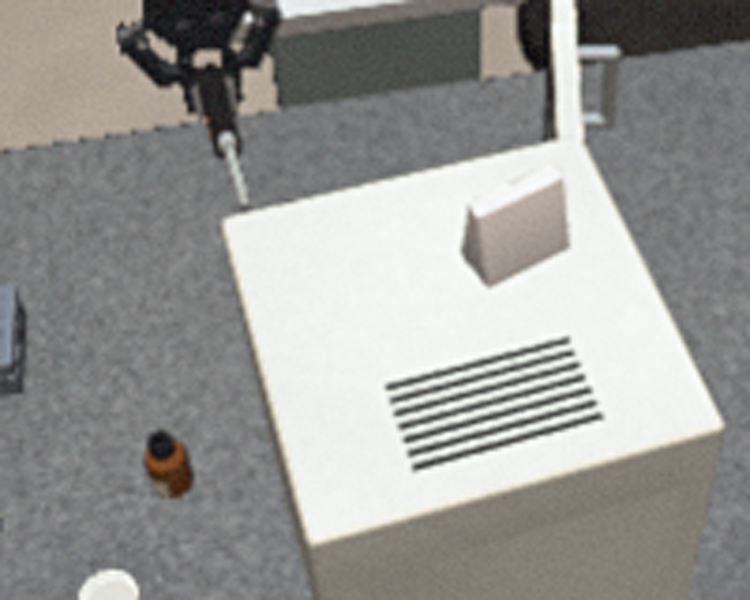

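```bash
python3 - <<'E'
from h import *
T=viewer.get_calibration("top")
k=733/220
f=lambda u:onz(T,(220+u[0]/k,60+u[1]/k),.086)
for a,b in [((290,428),(322,499)),((350,408),(365,490)),((258,378),(310,475))]: 
    print(np.round(f(a)-f(b),4),np.linalg.norm(f(a)-f(b)),f(b))
n=np.array([np.cos(np.radians(5.6)),np.sin(np.radians(5.6))])
print([ (f(p)[:2]@n) for p in [(290,428),(320,420),(350,408),(322,499),(345,502),(365,492)]])
E
```

```text
[ 0.0783 -0.0033  0.    ] 0.07833683582281725 [ 0.5903161 -0.0132547  0.086    ]
[ 0.0846 -0.0221  0.    ] 0.08743215330765397 [ 0.58666704 -0.04876618  0.086     ]
[0.1131 0.0019 0.    ] 0.11311767352556244 [ 0.61655409 -0.01344144  0.086     ]
[np.float64(0.6637837726541099), np.float64(0.6605321032610766), np.float64(0.6611342231281543), np.float64(0.5862053210710884), np.float64(0.5754117343236846), np.float64(0.5773111568230366)]
```

Emit:
move_arm:
  rows:
    - [[10,0,-30],0,0]
    - [[20,-5,-60],0,0]
    - [[23,-5,-74],0,0]
    - [[23,-5,-74],0,0]
    - [[23,-5,-74],0,0]

```text
clock: 17.55
position: [0.4427, -0.2432, 0.1202]
ee_rot: [-0.481, 0.528, -0.469, -0.519]
contact_force: [-0.1, 0.6, -0.9]
width: 0.0206
```

```bash
python3 st.py .44 -.24 .01 185.6; python3 snap.py s top,220,440,60,240; python3 s6.py s
```

```text
t 17.55 pos [ 0.4427 -0.2432  0.1202] yawy -174.5 tilt [ 0.02   0.005 -1.   ] F [-0.1  0.6 -0.9] w 0.0206 q [-0.65  0.26  1.83  0.02  1.04 -2.33]
shift mm [110.1   4.7   3.1] turn -0.002
```

View pics/s_top.png

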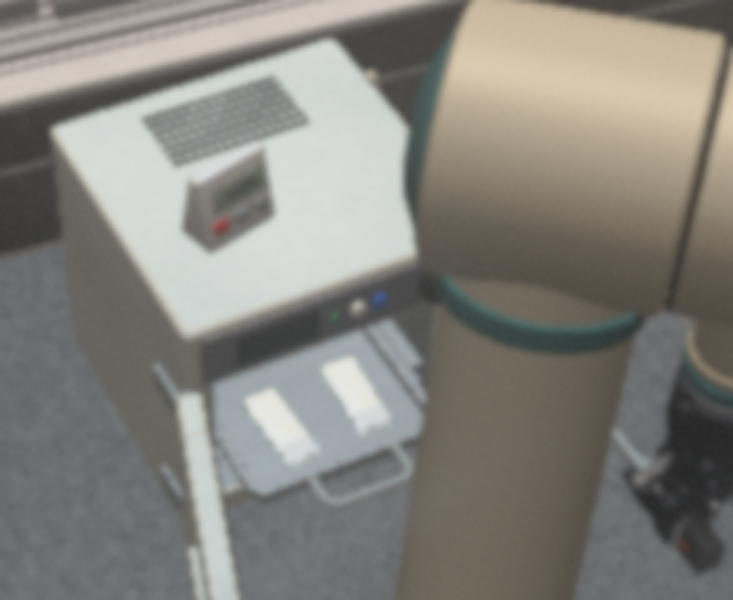

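View pics/s.png

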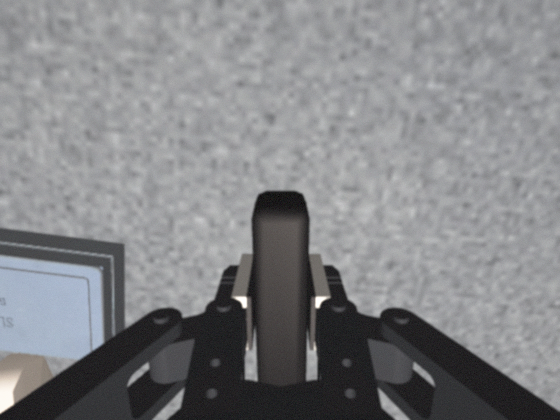

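```bash
python3 - <<'E'
import cv2
a=cv2.imread("pics/n_top.png");b=cv2.imread("pics/s_top.png")
x=cv2.resize(a[350:450,200:370],(680,400));cv2.imwrite("pics/t1.png",x)
y=cv2.resize(b[430:530,250:450],(800,400));cv2.imwrite("pics/t2.png",y)
E
```

```text
(no output)
```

View pics/t1.png

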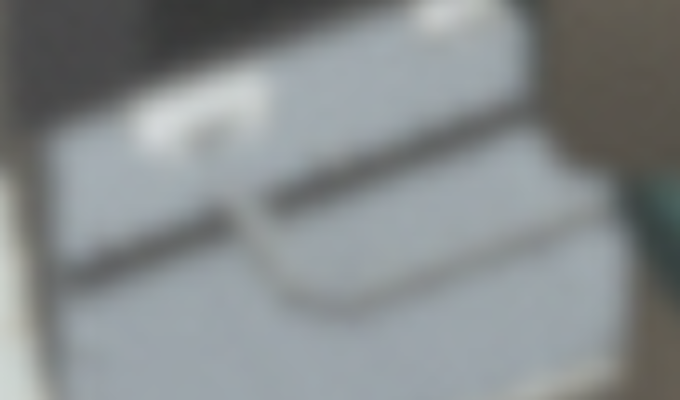

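View pics/t2.png

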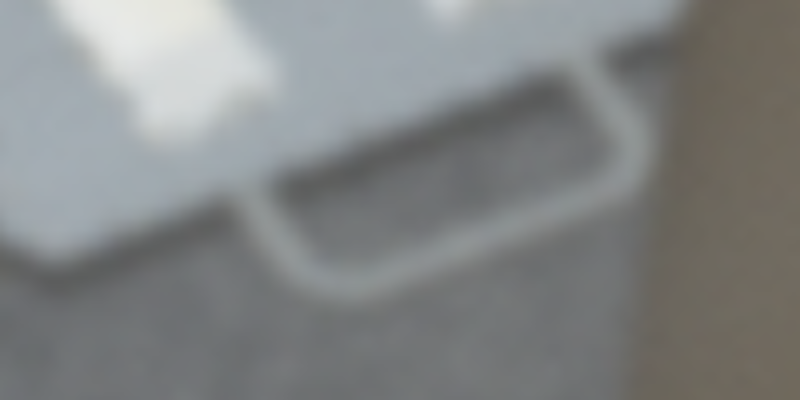

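```bash
python3 - <<'E'
from h import *
T=viewer.get_calibration("top")
k=733/220
f=lambda u,z=.086:onz(T,(220+u[0]/k,60+u[1]/k),z)
for a,b in [((285,426),(336,502)),((259,401),(311,479))]: 
    print(np.round(f(a)-f(b),4),f(a),f(b))
E
python3 st.py .45 -.25 .010 185.6
```

```text
[0.0885 0.0091 0.    ] [ 0.67205973 -0.01345204  0.086     ] [ 0.5835624  -0.02251235  0.086     ]
[0.0928 0.0095 0.    ] [ 0.70526513 -0.00316159  0.086     ] [ 0.61242625 -0.01265984  0.086     ]
t 17.65 pos [ 0.4429 -0.2423  0.1207] yawy -174.4 tilt [ 0.021  0.004 -1.   ] F [-0.2 -0.1 -1.4] w 0.021 q [-0.65  0.25  1.84  0.02  1.04 -2.33]
shift mm [110.8  -3.9  -8.5] turn 0.0
```

```bash
python3 - <<'E'
from h import *
T=viewer.get_calibration("top")
k=733/220
f=lambda u,z=.082:onz(T,(220+u[0]/k,60+u[1]/k),z)
th=np.radians(5.6);n=np.array([np.cos(th),np.sin(th)]);m=np.array([-n[1],n[0]])
g1=lambda x,y:(200+x/4,350+y/4); g2=lambda x,y:(250+x/4,430+y/4)
for nm,g,L in [("rim in",g1,[(75,280),(235,207),(340,178),(480,125)]),("bar in",g1,[(340,305),(450,265),(560,225),(610,208)]),("rim out",g2,[(60,275),(210,215),(340,165),(500,105),(640,55)]),("bar out",g2,[(345,288),(430,255),(520,220),(600,185)])]:
    print(nm,[np.round([f(g(*u))[:2]@n,f(g(*u))[:2]@m],4).tolist() for u in L])
O=np.array([.776,-.032])
for dx in (0,.1):
  for y in (-.08,0,.08):
    p=O+n*(-.1045-dx)+m*y; u=proj(T,[*p,.086]); print(dx,y,(u-[220,60])*k)
E
```

```text
rim in [[0.7008, -0.0344], [0.7041, -0.073], [0.7016, -0.0962], [0.7018, -0.1293]]
bar in [[0.6703, -0.0804], [0.67, -0.1058], [0.6696, -0.1313], [0.6691, -0.1428]]
rim out [[0.6094, -0.0317], [0.6098, -0.0656], [0.6097, -0.095], [0.6092, -0.1315], [0.6081, -0.1634]]
bar out [[0.5812, -0.0811], [0.5811, -0.1003], [0.581, -0.1207], [0.5818, -0.1395]]
0 -0.08 [402.383669   384.52594905]
0 0 [317.49970068 416.66446279]
0 0.08 [230.22536609 449.71001168]
0.1 -0.08 [462.99611508 467.34723165]
0.1 0 [375.64852318 501.94535539]
0.1 0.08 [285.73859479 537.55584915]
```

```bash
python3 st.py .50 -.13 .28 185.6
```

```text
t 17.65 pos [ 0.4429 -0.2423  0.1207] yawy -174.4 tilt [ 0.021  0.004 -1.   ] F [-0.2 -0.1 -1.4] w 0.021 q [-0.65  0.25  1.84  0.02  1.04 -2.33]
shift mm [-157.6  -71.2  106.5] turn 0.0
```

Emit:
move_arm:
  rows:
    - [[-35,0,0],0,0]
    - [[-70,0,20],0,0]
    - [[-105,-20,45],0,0]
    - [[-135,-45,75],0,0]
    - [[-158,-71,106],0,0]
    - [[-158,-71,106],0,0]
    - [[-158,-71,106],0,0]
    - [[-158,-71,106],0,0]

```text
clock: 18.32
position: [0.4994, -0.1286, 0.2811]
ee_rot: [-0.48, 0.53, -0.468, -0.52]
contact_force: [0.3, 0.2, -1.2]
width: 0.0208
```

```bash
python3 st.py; python3 s6.py u
```

```text
t 18.32 pos [ 0.4994 -0.1286  0.2811] yawy -174.19 tilt [ 0.021  0.003 -1.   ] F [ 0.3  0.2 -1.2] w 0.0208 q [-0.4   0.15  1.55  0.01  1.42 -2.07]
```

View pics/u.png

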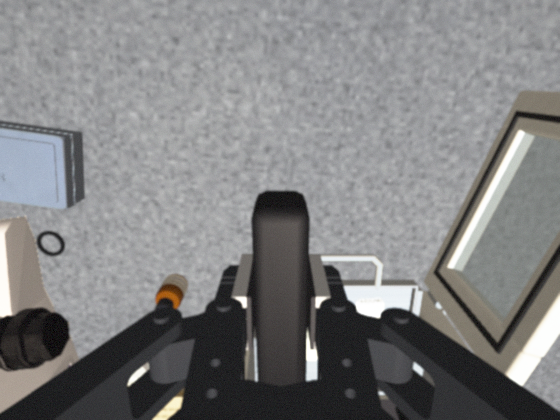

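```bash
python3 - <<'E'
import cv2
a=cv2.imread("pics/u.png")
cv2.imwrite("pics/u1.png",cv2.resize(a[235:385,310:510],None,fx=4,fy=4,interpolation=cv2.INTER_CUBIC))
E
```

```text
(no output)
```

View pics/u1.png

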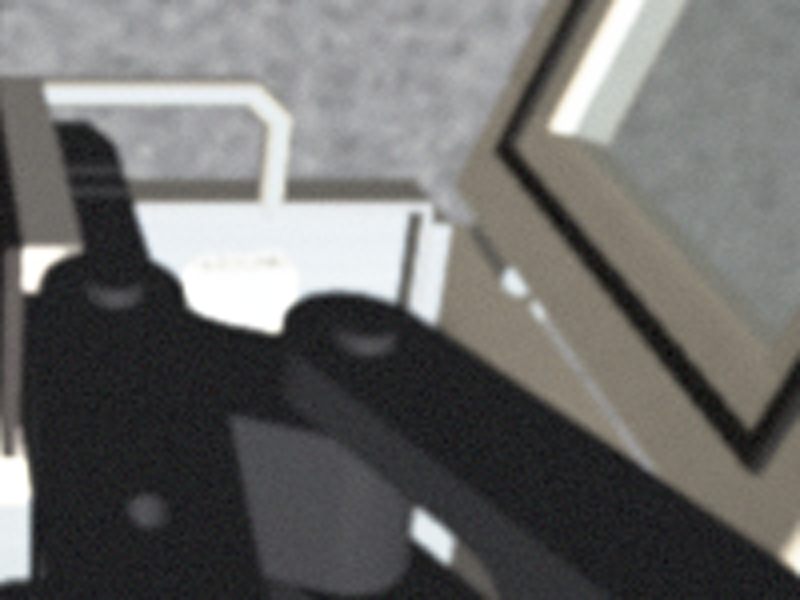

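```bash
python3 - <<'E'
from h import *
import pickle
C=pickle.load(open("u.pkl","rb"))
th=np.radians(5.6);n=np.array([np.cos(th),np.sin(th)]);m=np.array([-n[1],n[0]])
g=lambda x,y:(310+x/4,235+y/4)
for nm,u,z in [("bar",g(60,95),.087),("bar2",g(230,95),.087),("rimtop",g(150,202),.093),("rimbot",g(150,185),.079),("trayleft",g(440,220),.093),("loop side",g(272,150),.086)]:
    X=onz(C,u,z); print(nm,X.round(4),"n",(X[:2]@n).round(4),"m",(X[:2]@m).round(4))
E
```

```text
bar [ 0.5892 -0.0717  0.087 ] n 0.5794 m -0.1288
bar2 [ 0.5847 -0.027   0.087 ] n 0.5792 m -0.0839
rimtop [ 0.6153 -0.0444  0.093 ] n 0.608 m -0.1042
rimbot [ 0.6184 -0.0413  0.079 ] n 0.6114 m -0.1015
trayleft [0.6131 0.0341 0.093 ] n 0.6135 m -0.0259
loop side [ 0.6003 -0.0124  0.086 ] n 0.5963 m -0.0709
```

```bash
python3 - <<'E'
import cv2
a=cv2.imread("pics/n_top.png")
cv2.imwrite("pics/v1.png",cv2.resize(a[390:520,190:370],None,fx=4,fy=4,interpolation=cv2.INTER_CUBIC))
from h import *
T=viewer.get_calibration("top")
im=viewer.get_image("top"); cv2.imwrite("pics/v2.png",cv2.resize(im[150:220,260:370,::-1],None,fx=7,fy=7,interpolation=cv2.INTER_CUBIC))
E
```

```text
(no output)
```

View pics/v1.png

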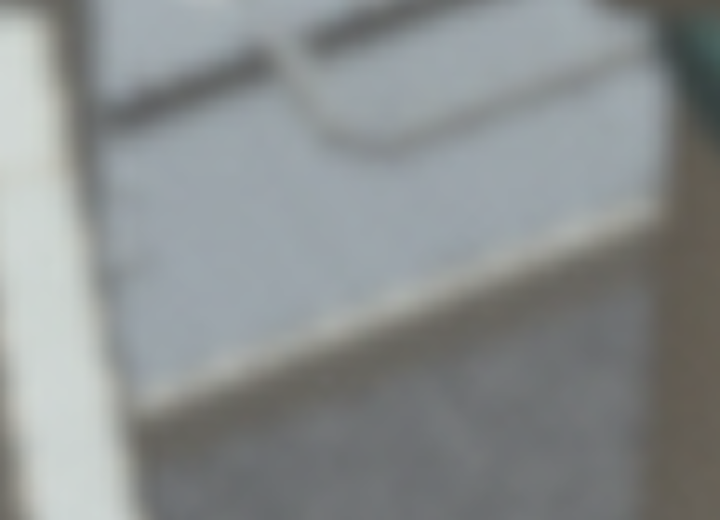

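View pics/v2.png

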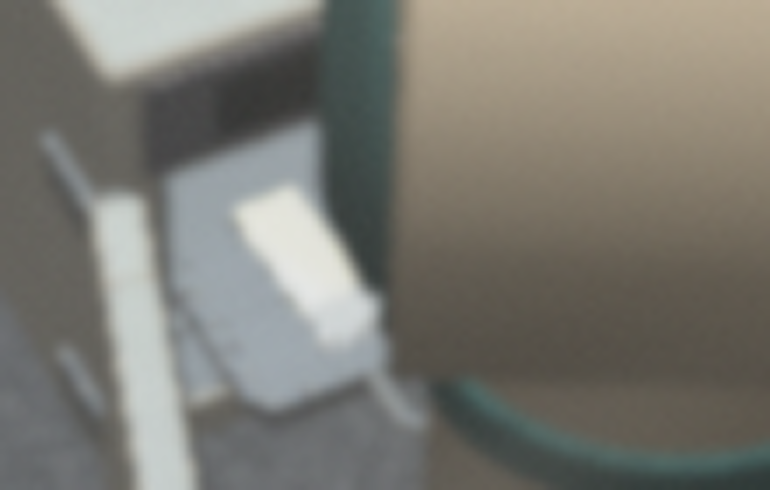

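```bash
python3 - <<'E'
from h import *
T=viewer.get_calibration("top")
k=733/220
th=np.radians(5.6);n=np.array([np.cos(th),np.sin(th)]);m=np.array([-n[1],n[0]])
f=lambda u,z:onz(T,(220+u[0]/k,60+u[1]/k),z)
g=lambda x,y:(190+x/4,390+y/4)
for nm,L,z in [("lipfront",[(200,400),(400,320),(600,240)],.04),("lip mid",[(200,388),(400,308),(600,230)],.04),("bottom",[(200,435),(400,365),(600,290)],0),("bar",[(400,148),(560,93)],.086)]:
    print(nm,[(f(g(*u),z)[:2]@n).round(4) for u in L])
E
```

```text
lipfront [np.float64(0.6566), np.float64(0.6573), np.float64(0.658)]
lip mid [np.float64(0.6595), np.float64(0.6602), np.float64(0.6604)]
bottom [np.float64(0.6768), np.float64(0.675), np.float64(0.6744)]
bar [np.float64(0.6647), np.float64(0.6634)]
```

Emit:
move_arm:
  rows:
    - [[-15,0,0],0,0]
    - [[-30,-15,0],0,0]
    - [[-32,-30,0],0,0]
    - [[-32,-42,0],0,0]
    - [[-32,-42,0],0,0]
    - [[-32,-42,0],0,0]
    - [[-32,-42,0],0,0]

```text
clock: 19.0
position: [0.5382, -0.1261, 0.3109]
ee_rot: [-0.48, 0.527, -0.47, -0.521]
contact_force: [0.5, -0.1, -1.1]
width: 0.0206
```

```bash
python3 st.py; python3 s6.py w; python3 - <<'E'
import cv2
a=cv2.imread("pics/w.png")
cv2.imwrite("pics/w1.png",cv2.resize(a[195:345,310:510],None,fx=4,fy=4,interpolation=cv2.INTER_CUBIC))
E
```

```text
t 19.0 pos [ 0.5382 -0.1261  0.3109] yawy -174.39 tilt [ 0.015  0.005 -1.   ] F [ 0.5 -0.1 -1.1] w 0.0206 q [-0.36  0.2   1.41  0.01  1.52 -2.03]
```

View pics/w.png

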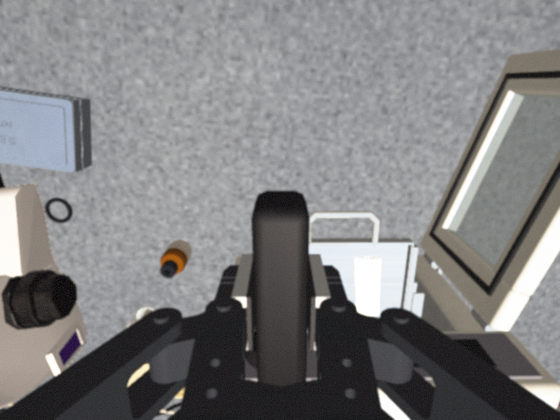

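View pics/w1.png

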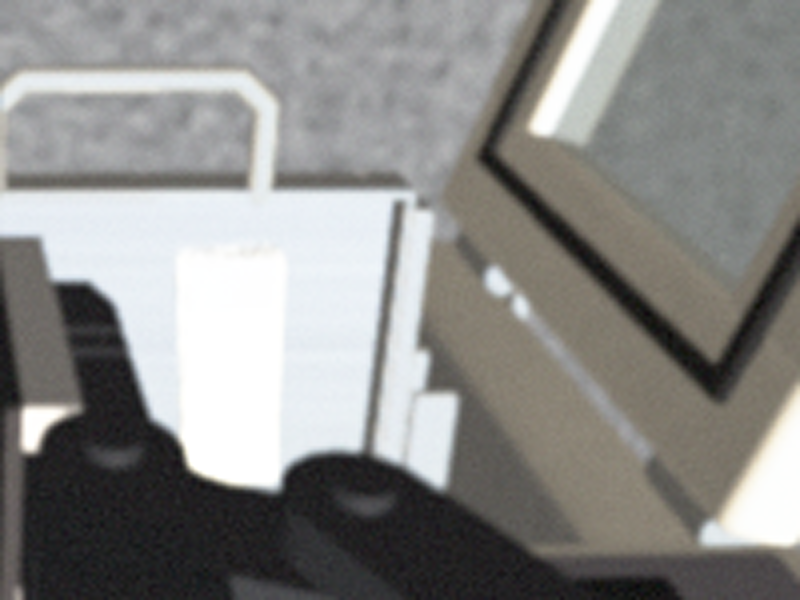

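```bash
python3 - <<'E'
from h import *
import pickle
C=pickle.load(open("w.pkl","rb"))
g=lambda x,y:(310+x/4,195+y/4)
for yaw in (5.4,5.9):
    th=np.radians(yaw);n=np.array([np.cos(th),np.sin(th)]);m=np.array([-n[1],n[0]])
    L=[onz(C,g(x,130),.086)[:2] for x in (5,265)]; mc=np.mean([p@m for p in L])
    bar=np.mean([onz(C,g(x,82),.087)[:2]@n for x in (40,137,230)])
    print(yaw,"bar n",bar,[round(onz(C,g(x,82),.087)[:2]@n,4) for x in (40,230)],"m sides",[p@m for p in L],mc)
    for nm,off,pts in [("mouth edge",.100,[(450,347),(500,420),(560,503)]),("hinge",.125,[(580,378),(640,448)])]:
        for u in pts:
            o,v=ray(C,g(*u)); dn,dm=v[:2]@n,v[:2]@m; t=(mc+off-o[:2]@m)/dm
            print("  ",nm,"n",round(o[:2]@n+t*dn,4),"z",round(o[2]+t*v[2],3))
E
```

```text
5.4 bar n 0.579870366720484 [np.float64(0.5799), np.float64(0.5798)] m sides [np.float64(-0.14040458302649234), np.float64(-0.06774155370483025)] -0.1040730683656613
   mouth edge n 0.6668 z 0.081
   mouth edge n 0.6677 z 0.117
   mouth edge n 0.6676 z 0.154
   hinge n 0.6599 z 0.109
   hinge n 0.6597 z 0.142
5.9 bar n 0.5789320660067995 [np.float64(0.5788), np.float64(0.5791)] m sides [np.float64(-0.14558844690497072), np.float64(-0.07292648999620943)] -0.10925746845059008
   mouth edge n 0.6675 z 0.079
   mouth edge n 0.6685 z 0.116
   mouth edge n 0.6684 z 0.153
   hinge n 0.6607 z 0.108
   hinge n 0.6605 z 0.141
```

```bash
python3 st.py .445 -.245 .06 185.6
```

```text
t 19.05 pos [ 0.5383 -0.126   0.3113] yawy -174.39 tilt [ 0.016  0.005 -1.   ] F [ 0.1 -0.8 -0.5] w 0.0209 q [-0.36  0.2   1.41  0.01  1.52 -2.03]
shift mm [ 249.2  108.5 -110.1] turn 0.0
```

Emit:
move_arm:
  rows:
    - [[0,27,-25],0,0]
    - [[0,54,-55],0,0]
    - [[20,81,-85],0,0]
    - [[50,104,-110],0,0]
    - [[85,105,-110],0,0]
    - [[120,105,-110],0,0]
    - [[155,106,-110],0,0]
    - [[190,107,-110],0,0]

```text
clock: 19.72
position: [0.4442, -0.2451, 0.118]
ee_rot: [-0.48, 0.527, -0.47, -0.52]
contact_force: [0.0, -0.5, -1.7]
width: 0.0207
```

```bash
python3 st.py .445 -.245 .025 185.6
```

```text
t 19.72 pos [ 0.4442 -0.2451  0.118 ] yawy -174.46 tilt [ 0.016  0.004 -1.   ] F [ 0.  -0.5 -1.7] w 0.0207 q [-0.65  0.26  1.83  0.02  1.04 -2.33]
shift mm [93.   0.7 -0.3] turn -0.001
```

Emit:
move_arm:
  rows:
    - [[30,0,0],0,0]
    - [[60,0,0],0,0]
    - [[85,0,0],0,0]
    - [[98,0,0],0,0]
    - [[104,0,0],0,0]
    - [[106,0,0],0,0]
    - [[106,0,0],0,0]
    - [[106,0,0],0,0]

```text
clock: 20.38
position: [0.4464, -0.2452, 0.013]
ee_rot: [-0.48, 0.527, -0.47, -0.52]
contact_force: [0.7, 0.5, -1.0]
width: 0.0209
```

```bash
python3 st.py .445 -.245 .008 185.6; python3 snap.py x scene,140,260,140,260; python3 - <<'E'
from h import *
import pickle
C=pickle.load(open("k.pkl","rb"))
print(onz(C,(100,190),.03),onz(C,(98,262),0.0))
E
```

```text
t 20.38 pos [ 0.4464 -0.2452  0.013 ] yawy -174.46 tilt [ 0.017  0.003 -1.   ] F [ 0.7  0.5 -1. ] w 0.0209 q [-0.65  0.4   1.96  0.02  0.78 -2.33]
shift mm [5.  1.5 0.3] turn -0.001
[ 0.48627671 -0.34589076  0.03      ] [ 0.59989622 -0.37512623  0.        ]
```

View pics/x_scene.png

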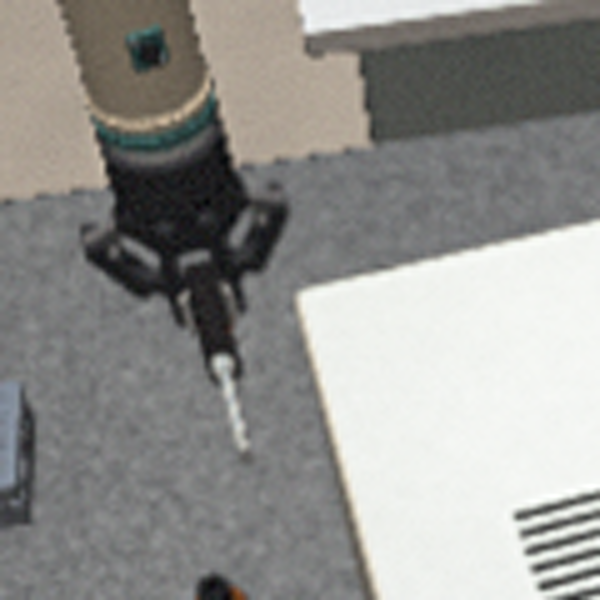

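Lower in small steps until contact.

Emit:
move_arm:
  rows:
    - [[2,0,0],0,0]
    - [[3,0,0],0,0]
    - [[4,0,0],0,0]
    - [[4,0,0],0,0]

```text
clock: 20.77
position: [0.4467, -0.2452, 0.0093]
ee_rot: [-0.48, 0.528, -0.47, -0.52]
contact_force: [-1.2, 0.5, -1.1]
width: 0.0208
```

```bash
python3 st.py
```

```text
t 20.77 pos [ 0.4467 -0.2452  0.0093] yawy -174.46 tilt [ 0.018  0.003 -1.   ] F [-1.2  0.5 -1.1] w 0.0208 q [-0.65  0.4   1.96  0.02  0.77 -2.33]
```

Emit:
move_arm:
  rows:
    - [[1,0,0],0,0]
    - [[2,0,0],0,0]
    - [[2.5,0,0],0,0]
    - [[2.5,0,0],0,0]

```text
clock: 21.1
position: [0.4468, -0.2453, 0.008]
ee_rot: [-0.48, 0.528, -0.47, -0.519]
contact_force: [-2.0, 1.5, 10.0]
width: 0.0207
```

```bash
python3 st.py
```

```text
t 21.1 pos [ 0.4468 -0.2453  0.008 ] yawy -174.45 tilt [ 0.018  0.002 -1.   ] F [-2.   1.5 10. ] w 0.0207 q [-0.65  0.4   1.96  0.02  0.76 -2.33]
```

Emit:
move_arm:
  rows:
    - [[-0.5,0,0],0,0]
    - [[-0.5,0,0],0,25]
    - [[-0.5,0,0],0,30]
    - [[-0.5,0,0],0,40]
    - [[-0.5,0,0],0,48]
    - [[-0.5,0,0],0,48]
    - [[-0.5,0,0],0,48]

```text
clock: 21.68
position: [0.4468, -0.2453, 0.0083]
ee_rot: [-0.48, 0.528, -0.47, -0.519]
contact_force: [-0.6, -0.4, 0.2]
width: 0.0479
```

```bash
python3 st.py; python3 s6.py y
```

```text
t 21.68 pos [ 0.4468 -0.2453  0.0083] yawy -174.45 tilt [ 0.018  0.003 -1.   ] F [-0.6 -0.4  0.2] w 0.0479 q [-0.65  0.4   1.96  0.02  0.76 -2.33]
```

View pics/y.png

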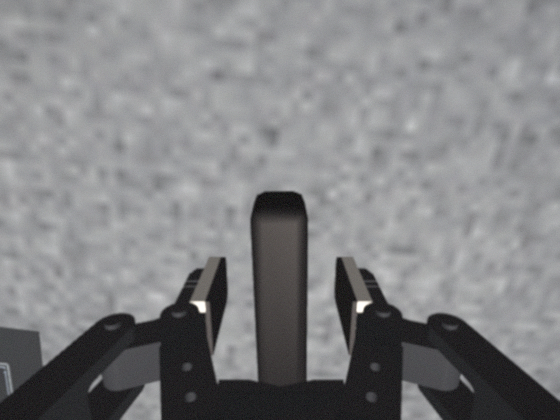

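Released and lying. Rise straight up, then move back so everything can be viewed.

Emit:
move_arm:
  rows:
    - [[-20,0,0],0,48]
    - [[-50,0,0],0,48]
    - [[-90,0,0],0,60]
    - [[-130,0,0],0,60]
    - [[-170,0,0],0,60]
    - [[-200,30,0],0,60]
    - [[-220,60,0],0,60]
    - [[-220,60,0],0,60]

```text
clock: 22.4
position: [0.3806, -0.2527, 0.2316]
ee_rot: [-0.48, 0.53, -0.471, -0.517]
contact_force: [0.1, 0.9, -0.6]
width: 0.0601
```

Emit:
move_arm:
  rows:
    - [[0,0,-35],0,60]
    - [[0,0,-70],0,60]
    - [[0,0,-105],0,60]
    - [[0,0,-140],0,60]
    - [[0,0,-140],0,60]
    - [[0,0,-140],0,60]

```text
clock: 22.9
position: [0.3939, -0.3933, 0.2309]
ee_rot: [-0.48, 0.528, -0.472, -0.517]
contact_force: [0.1, 0.4, -0.7]
width: 0.0597
```

```bash
python3 st.py; python3 snap.py z scene,0,560,0,420 top,0,560,0,420 wrist,0,560,0,420
```

```text
t 22.9 pos [ 0.3939 -0.3933  0.2309] yawy -174.65 tilt [ 0.02  -0.002 -1.   ] F [ 0.1  0.4 -0.7] w 0.0597 q [-0.92  0.24  1.56  0.02  1.33 -2.59]
```

View pics/z_scene.png

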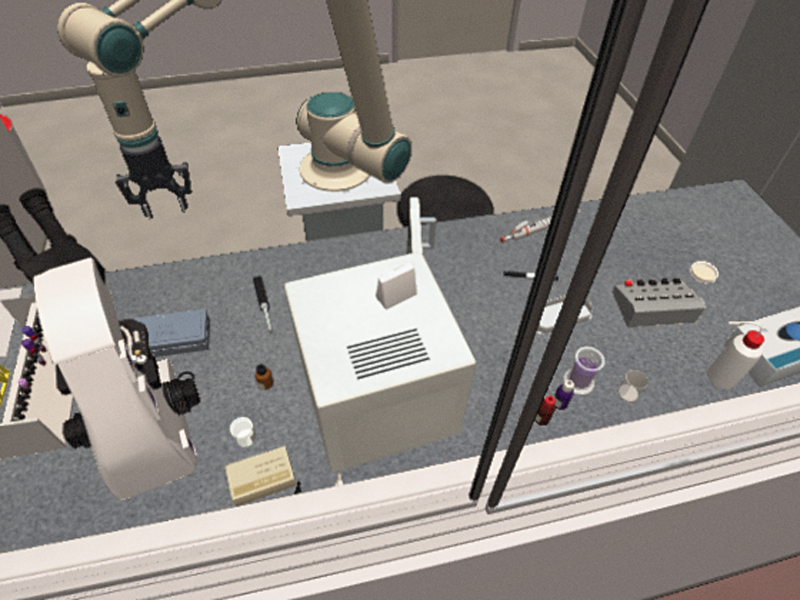

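View pics/z_top.png

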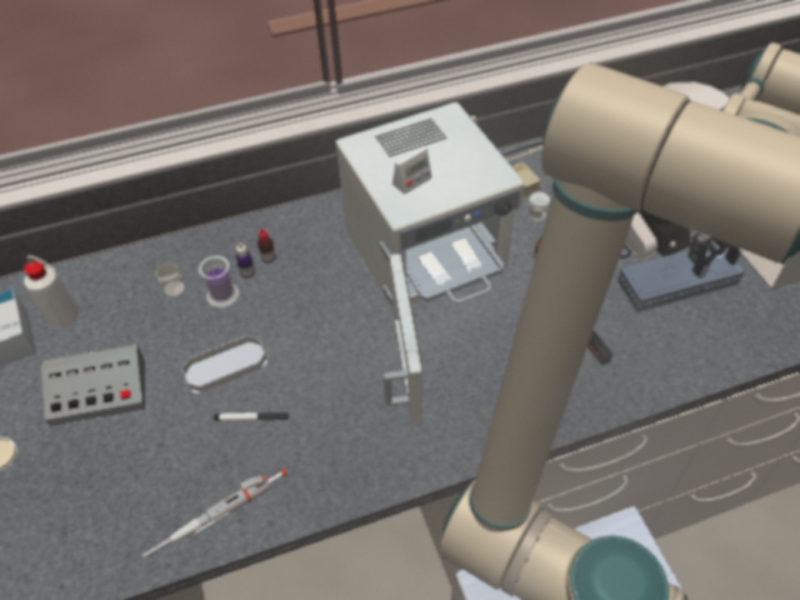

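View pics/z_wrist.png

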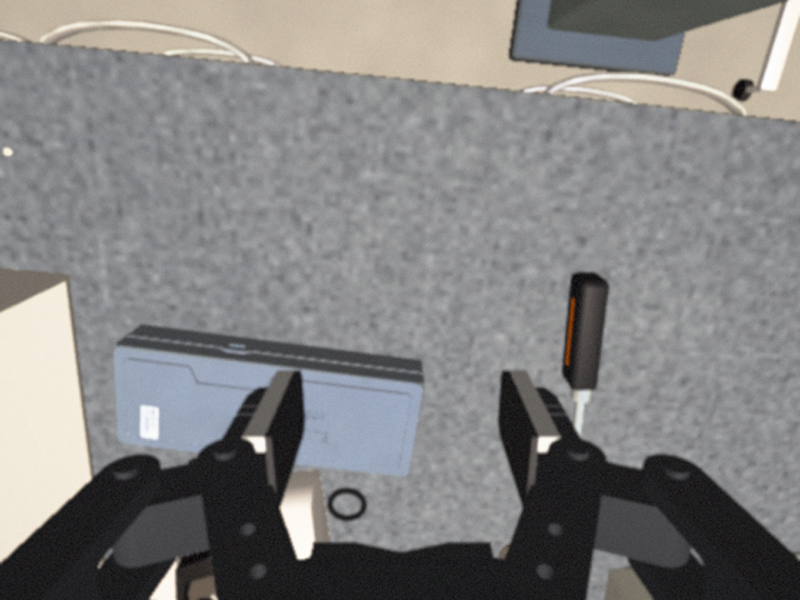

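```bash
python3 -c "
from rig import manip
print(manip.sign_off())"
```

```text
the job is handed in; nothing more can be done
None
```

The job is done and handed in at about 23 s, within the 64 s limit.

- **Door:** I opened it by its handle to a bit over 100° (estimated from the arm's path round the hinge). The last pictures show it still wide open.
- **Shelf:** I caught the wire loop with the puller's bent end and drew the shelf out until it would not move further under an 18 N pull. The fingers stayed well clear of the hot shelf. Both slide stacks are still on the tray.
- **Puller:** I lowered it onto the bench until it touched, then opened the fingers. It lies flat near where it started, and the arm is clear of everything.
- **Bystanders:** the oil bottle, stain tray and marker look undisturbed in the last pictures.

One check disagreed: the cameras showed the loop moving only about 88–92 mm, not 100 mm. My best explanation is that the shelf started about 10 mm out. The last close wrist picture puts the loop bar about 87 mm in front of the oven's front plane, against 84.5 mm expected at the stop. The top camera alone suggested only about 92–94 mm drawn. I relied on the firm stop and the wrist picture.

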